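Press the proud stud home under the lever press

TASK

The soap nest is still snapped into the lever press: pinch its two tabs together, draw it out forwards and lay it flat on the bench, off the press. Then lay the beech board on the press plate with its long edge against the back fence, slide it until the brass stud that stands proud sits centred under the ram nose, and pull the lever down to press that stud fully home; let the lever come back up and leave the board lying there. Never press the stud off-centre, or it bends, and leave everything else on the bench where it is.

Things in the scene. Friction and masses are not known exactly. Their poses are not given: they have to be found in the camera images.
- press: Small grey lever press, fixed, 240 mm high. Origin on the bench straight below the ram; x points from its open front to its back (away from the robot), y to its left, z up. Base plate x = -180 to +113, y = -115 to +115 mm, its top at z = 18. Column x = 63 to 113, y = -28 to 28. Head over the plate: x = -30 to 70, y = -28 to 28, z = 140 to 225; lever hub before the head to x = -52.
- fence (a point): Middle of the foot of the front face of the steel back fence on the press plate, at x = +30 mm in the press frame; the fence runs along the press's y for 75 mm to either side, 11 mm high, 12 thick. A board edge against it lies parallel to the press's y axis.
- catches (a point): Mid-point between the press's two steel catches, on the plate top, 111 mm before the ram (press x = -111). Each is a block 14 x 14 mm, 23 high, its inner face at y = -32 or +32, its outer at -46 or +46, with a lip at the top reaching 16 mm back over the nest's barb. They stop the nest from being pulled forwards or lifted until both tabs are pinched in.
- ram: The press's square steel ram with its round nose; it moves straight down with the lever, 30 mm per rad of lever, 21.6 mm at most. Origin at the centre of the nose's underside (same point as point nose).
- nose (a point): Centre of the flat underside of the steel ram nose, a round 18 mm in diameter; a collar 24 across begins 20 mm above it, then the ram, 20 mm square. At rest it hangs 56 mm above the bench, 38 above the plate.
- lever (a joint): Press lever, rad: 0 at rest (the arm rises to the press's right, 0.6 rad above level), 0.72 fully down. A spring lifts it back to 0 when let go; working it takes 2 to 8 N at the grip. It turns about an axis along the press's x through y = 0, z = 175 mm (press frame), 150 mm from the grip's centre line.
- lever_grip (a point): Centre of the lever's black round grip, 18 mm in diameter, 60 long, lying along the press's x (press x = -110 to -50), right of the head. Push it down from above, or take it loosely from above and swing it down its arc. About z = 260 mm at rest, 157 fully down.
- nest: White plastic soap nest, 0.14 kg: a flat tongue 52 wide, 4 thick, along its x from -151 to +29 mm, a round cup 55 in diameter, 13 high about its origin (on the underside), and a spine 22 wide, 18 high (x = -155 to -45). At the start it is snapped into the press, its frame along the press's, cup under the ram: draw it 60 mm or more to the press's front (-x) before lifting.
- pinch (a point): Where to pinch the nest's tabs: mid-way between them, 149 mm before the nest's origin (-x), 22 above its underside. The tabs are upright strips along x (-162 to -86), outer faces at y = -29 and +29 mm (58 over both), 34 high above the underside at x = -162 to -128, 26 behind. Each is sprung (2 to 4 N) and moves in 8.5 mm (41 over both) to a stop; then the nest can be carried by them.
- barbs (a point): Mid-point between the barbs of the nest's tabs, 94 mm before its origin. The barbs (x = -100 to -88, 4 to 17 mm above the underside) reach out to y = -37 and +37 when free, 28.5 when pinched fully; free, they sit behind the press's catches.
- board: Beech mould board, loose, 60 (x) x 290 (y) x 15 mm, 0.15 to 0.3 kg. Origin at the centre of the underside. On its centre line are three brass studs: the proud one at y = -65 (point stud_head), two already home, 2 mm high, at y = +35 and +118. Its +y end belongs to the press's left, away from the lever. Held across its width at y = +65 it keeps the gripper clear of the press head.
- stud_head (a point): Centre of the top of the proud stud's flat brass head, 10 mm in diameter; 9 mm above the board's top at the start (14 mm below the resting nose when the board is on the plate), 2 mm when fully home. With the board's edge against the fence, it is on the line of the ram.
- stud (a joint): How far the proud stud is pressed in, m: 0 at the start, 0.007 fully home. It is tight: about 10 N to push it, and it stays where it is pushed.
- soap_loaf: Yellow uncut soap loaf, 68 (x) x 237 (y) x 64 high; origin at the centre of the underside. Bystander.
- timer: White round kitchen timer, 62 in diameter, 37 high; origin at the centre of the underside. Bystander.
- stamp: Turned wooden hand stamp, 35 in diameter, 64 high, standing; origin at the centre of the underside. Bystander.
- soap_bar: Cream soap bar, 55 (x) x 80 (y) x 29 high; origin at the centre of the underside. Bystander.
- dropper: Brown dropper bottle, 34 in diameter, 102 high, standing; origin at the centre of the underside. Bystander.
- tape: Roll of tape lying flat, 100 in diameter, 25 high; origin at the centre of the underside. Bystander.
- jar: Small clear jar with a white lid, 45 in diameter, 63 high, standing between the press and the left-hand place; origin at the centre of the underside. Bystander.

How it is judged:
By the outcome, as a careful person would: the job done as asked, in the order asked, and still so for the second after the job is handed in, with the robot touching nothing.
It also fails if it takes over 72 s, if anything falls off the work surface, if the arm or the gripper's body presses on something with over 40 N, if the wrist force passes 120 N, or if a joint passes its speed limit or range.

ROBOT

A 6-joint arm with a two-finger parallel gripper is mounted at the origin on a cart in front of the work surface, level with it; the furniture and walls round the work are solid. World frame = base frame: x ahead of the robot, y to its left, z up, the work surface at z = 0. Lengths are in m, angles in rad, forces in N, time in s.
With the tool pointing down it reaches from about 0.25 to 0.725 m from the base axis. Payload 4 kg.
Tool frame: the origin (TCP) lies midway between the tips of the shut fingers; the grasp point (between the pads) lies 19 mm behind it; z points along the fingers, y is the line along which they close (so a half turn about z gives the same grasp; the last joint's range is limited). The gripper opens to 85 mm and grips with 20 to 120 N. Pads are 22 mm wide; open, the fingers measure 114 mm over their backs; the gripper's body (76 mm by 85 mm) begins 54 mm behind the grasp point. The pads swing forward as they close: fully open they stand 13 mm farther back than shut.
Start: joints at [-1.265, 0.241, 0.005, 1.335, 0, 1.571], TCP at [0.151, -0.477, 0.231] pointing down, gripper open.
Joint ranges: [-2.72, 2.72], [-1.05, 1.87], [-1.09, 1.28], [-1.99, 2.15], [-1.42, 1.44], [-3.14, 3.14]. Speed limits (rad/s): [2.79, 2.79, 3.14, 3.14, 3.14, 3.14].

INTERFACE

Orientations are given as a unit quaternion [x, y, z, w].
In Python, from workcell import bot, camera, job_done gives the robot as it stands.
- The arm moves only by the tool carry_out, never from a script. Its argument "plan" is a list of rows, each an object of numbers: "dx", "dy", "dz": the shift along the tool's x, y, z in mm; "twist": the turn about the tool's z in degrees; "fingers": the closure, from -1 (fully open) to 1 (shut). In form: [{"dx": .., "dy": .., "dz": .., "twist": .., "fingers": ..}, ...]. A call has exactly 5 rows; each row is the pose to reach, as a shift and turn from the pose commanded when the call began, along the tool's axes at that moment; what a row does not reach only later rows make up. A row lasts 1/12 s, in which the tool goes at most 41.7 mm and 7.16 degrees, less where a joint would pass 70% of its speed; a pose out of reach is approached as far as the arm can. A call with a gripper value outside its range is refused whole. The fingers move at their own pace and stop on an object; the grip force is fixed at half the most. Time passes only in rows, so rows that repeat a pose let the fingers close, or fill a call up. It gives the time, the measured TCP pose, the force, the opening and the grip force at its end, in the units of the state.
- bot.get_obs(): the state, without advancing time (a new reading comes with each control period).
- camera(name): name is "scene" or "side" or "wrist"; returns a dict with "image" (384x512x3 uint8, red, green, blue), "intrinsics" (3x3 intrinsics, pixels), "distortion" ([k1, k2, p1, p2, k3] as OpenCV has them; the pictures are not rectified), "eye" and "attitude" of the camera in the world. Camera axes: x right, y down, z forward; pixel columns grow to the right and rows downward; lengths in m; the calibration is good to about 2 mm. A picture is of the moment at which its call begins. There is no depth.
- job_done(): hands the job in; it is judged then, once.
The state is a dict: "clock": time; "joint_pos": joint angles; "joint_vel": joint speeds; "tau": joint torques, N m; "eef_pos": TCP position; "tool_rot": TCP orientation; "ft_force": force on the tool from outside, world axes, zero at the start; "ft_torque": the same for the moment, N m; "grip_width": finger opening in m; "grasp_force": force on a finger pad.
Only numpy, scipy, OpenCV 4.12 (cv2) and the standard library are available. Lean on these libraries where they do the work, as an engineer would, in place of code of your own. Each camera call takes 0.05 s, during which the arm holds its last target. There are 200 camera calls.

## Working session

There is one attempt and no reset: what is moved stays moved. The work goes in short steps, Python scripts to look and compute and a tool call to move; the robot and the scene stay as the last step left them, time stands still between calls to the robot, and variables do not carry over. Pictures are saved under pics/ and viewed, at most 10 in all, crops included, and the job is handed in when it is done.

Besides the shell and the picture viewer there is one more tool, called in YAML: its name, and indented under it one key for each argument. carry_out: Moves the arm, as the interface text tells. Its arguments: {"type":"object","properties":{"plan":{"type":"array","items":{"type":"object","properties":{"dx":{"type":"number"},"dy":{"type":"number"},"dz":{"type":"number"},"twist":{"type":"number"},"fingers":{"type":"number"}}}}},"required":["plan"]}

```bash
ls; mkdir -p pics; python3 - <<'E'
from workcell import bot,camera
import cv2,pickle,numpy as np
d={}
for n in("scene","side","wrist"):
    c=camera(n);d[n]=c;cv2.imwrite(f"pics/{n}0.png",c["image"][:,:,::-1])
    print(n,np.round(c["eye"],3),np.round(c["attitude"],3),np.round(c["intrinsics"],1).tolist(),c["distortion"])
pickle.dump(d,open("cams0.pkl","wb"))
o=bot.get_obs();print({k:np.round(v,3).tolist() for k,v in o.items()})
a=cv2.resize(cv2.imread("pics/scene0.png"),(800,600),interpolation=cv2.INTER_CUBIC);cv2.imwrite("pics/sceneL.png",a)
a=cv2.resize(cv2.imread("pics/side0.png"),(800,600),interpolation=cv2.INTER_CUBIC);cv2.imwrite("pics/sideL.png",a)
E
```

```text
pics
scene [-0.22   1.21   1.227] [-0.266  0.857 -0.423  0.129] [[448.0, 0.0, 256.3], [0.0, 448.0, 192.8], [0.0, 0.0, 1.0]] [0.06086548 0.         0.         0.         0.        ]
side [-0.841 -0.417  0.809] [ 0.678 -0.485  0.323 -0.449] [[498.5, 0.0, 249.0], [0.0, 498.5, 189.2], [0.0, 0.0, 1.0]] [-0.2093183  0.         0.         0.         0.       ]
wrist [ 0.215 -0.456  0.374] [ 0.799 -0.586 -0.078  0.106] [[267.7, 0.0, 259.2], [0.0, 267.7, 192.7], [0.0, 0.0, 1.0]] [-0.01823515  0.          0.          0.          0.        ]
{'clock': 0.15, 'joint_pos': [-1.265, 0.241, 0.004, 1.335, -0.0, 1.571], 'joint_vel': [0.001, -0.002, 0.001, 0.001, 0.003, 0.001], 'tau': [-0.0, -37.263, 25.264, 0.012, -0.0, -0.0], 'eef_pos': [0.15, -0.476, 0.231], 'tool_rot': [0.988, 0.152, -0.0, -0.001], 'ft_force': [0.443, 0.201, -0.207], 'ft_torque': [0.036, -0.05, -0.004], 'grasp_force': 0.0, 'grip_width': 0.085}
```

View pics/sceneL.png

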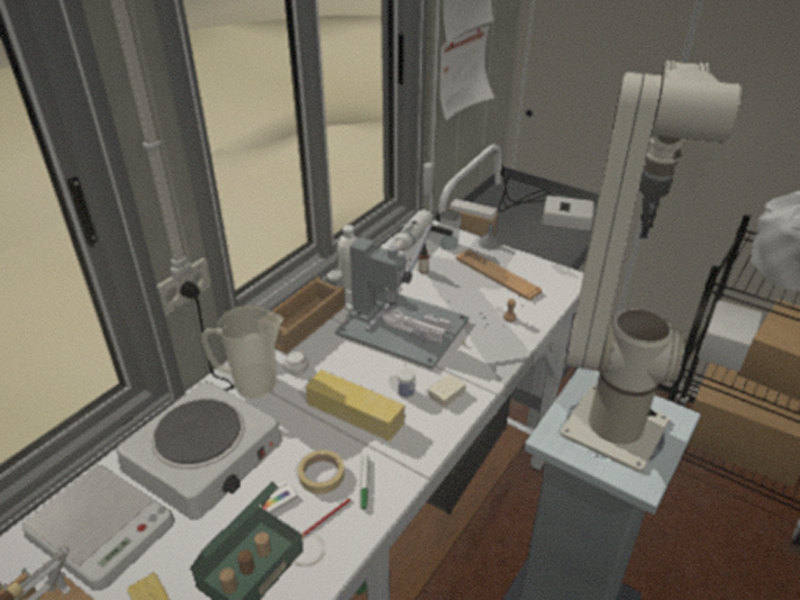

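View pics/sideL.png

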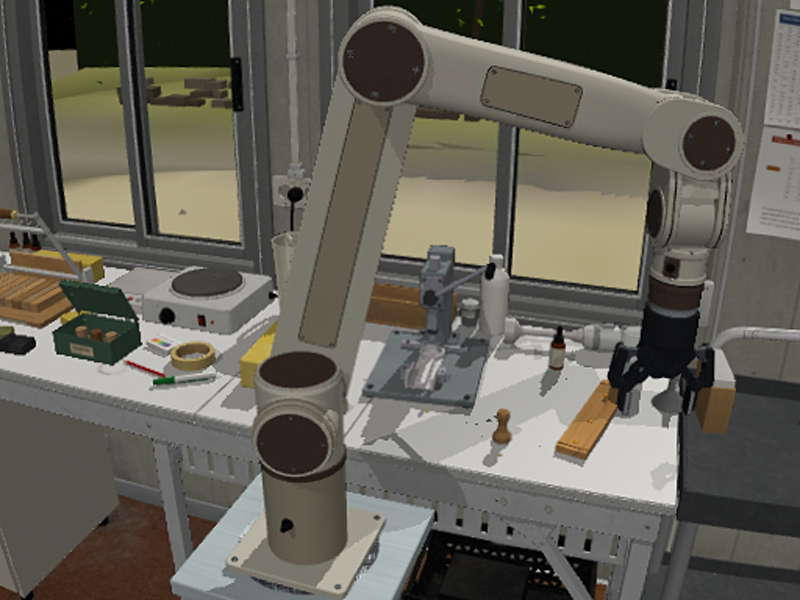

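```bash
cat > h.py <<'E'
import numpy as np,cv2
from scipy.spatial.transform import Rotation as R
from scipy.optimize import least_squares
def proj(c,P):
    r=R.from_quat(c["attitude"]).inv();t=-r.apply(c["eye"])
    return cv2.projectPoints(np.atleast_2d(P).astype(float),r.as_rotvec(),t,c["intrinsics"],c["distortion"])[0][:,0]
def ray(c,uv):
    p=cv2.undistortPoints(np.array([[uv]],float),c["intrinsics"],c["distortion"])[0,0]
    d=R.from_quat(c["attitude"]).apply([p[0],p[1],1]);return np.array(c["eye"]),d/np.linalg.norm(d)
def atz(c,uv,z):
    e,d=ray(c,uv);return e+d*(z-e[2])/d[2]
def tri(obs):
    A=np.zeros((3,3));b=np.zeros(3)
    for c,uv in obs:
        e,d=ray(c,uv);M=np.eye(3)-np.outer(d,d);A+=M;b+=M@e
    return np.linalg.solve(A,b)
def fit(obs,p0):
    "obs: (cam,uv,local xyz); p=(x,y,yaw,z)"
    def f(p):
        return np.concatenate([proj(c,R.from_euler('z',p[2]).apply(l)+[p[0],p[1],p[3]])[0]-uv for c,uv,l in obs])
    s=least_squares(f,p0,x_scale=[.01,.01,.05,.01],loss='soft_l1');return s.x,np.round(f(s.x).reshape(-1,2),1)
E
python3 - <<'E'
from h import *;import pickle
d=pickle.load(open("cams0.pkl","rb"));s=d["scene"];t=d["side"];k=.64
def S(n,c,u,z):print(n,np.round(atz(c,(u[0]*k,u[1]*k),z),3))
for n,u in dict(pBL=(338,330),pFL=(430,361),pFR=(468,318)).items(): S(n,s,u,.018)
for n,u in dict(pFL=(364,394),pFR=(474,405),pBR=(490,337)).items(): S(n+"side",t,u,.018)
for n,u in dict(b1=(458,254),b2=(474,252),b3=(541,291),b4=(530,297)).items(): S(n,s,u,.015)
for n,u in dict(b3=(557,448),b4=(590,456)).items(): S(n+"side",t,u,.015)
for n,u in dict(stamp=(509,320),soap=(447,392),jar=(405,392),drop=(424,270)).items(): S(n,s,u,.0)
for n,u in dict(stamp=(501,440),drop=(557,366)).items(): S(n+"side",t,u,0)
cv2.imwrite("pics/wristL.png",cv2.resize(d["wrist"]["image"][:,:,::-1],(800,600),interpolation=cv2.INTER_CUBIC))
E
```

```text
pBL [0.73  0.109 0.018]
pFL [0.461 0.072 0.018]
pFR [ 0.469 -0.135  0.018]
pFLside [0.434 0.069 0.018]
pFRside [ 0.464 -0.152  0.018]
pBRside [ 0.776 -0.117  0.018]
b1 [ 0.655 -0.396  0.015]
b2 [ 0.62  -0.434  0.015]
b3 [ 0.359 -0.366  0.015]
b4 [ 0.373 -0.322  0.015]
b3side [ 0.367 -0.33   0.015]
b4side [ 0.359 -0.391  0.015]
stamp [ 0.381 -0.212  0.   ]
soap [0.376 0.127 0.   ]
jar [0.461 0.185 0.   ]
drop [ 0.706 -0.281  0.   ]
stampside [ 0.384 -0.223  0.   ]
dropside [ 0.715 -0.284  0.   ]
```

View pics/wristL.png

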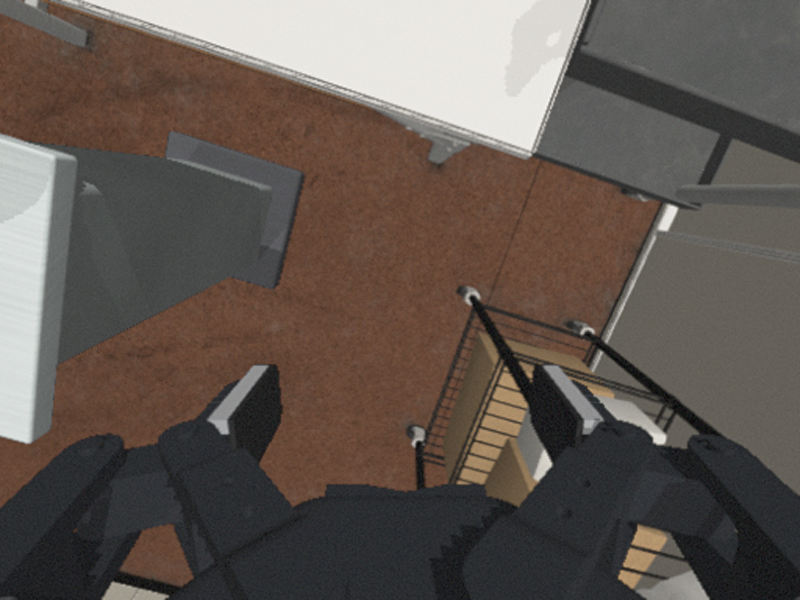

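carry_out:
  plan:
    - {"dx": 235,"dy": -75,"dz": -60,"twist": 17,"fingers": -1}
    - {"dx": 235,"dy": -75,"dz": -60,"twist": 17,"fingers": -1}
    - {"dx": 235,"dy": -75,"dz": -60,"twist": 17,"fingers": -1}
    - {"dx": 235,"dy": -75,"dz": -60,"twist": 17,"fingers": -1}
    - {"dx": 235,"dy": -75,"dz": -60,"twist": 17,"fingers": -1}

```text
clock: 0.57
eef_pos: [0.3098, -0.3638, 0.2786]
tool_rot: [1.0, 0.004, -0.0, -0.0]
ft_force: [0.6, 0.2, 0.2]
grip_width: 0.0854
grasp_force: 0.0
```

```bash
cat >> h.py <<'E'
import pickle
def snap(n,name="wrist",view=True):
    from workcell import bot,camera
    c=camera(name);pickle.dump(c,open(f"{n}.pkl","wb"))
    cv2.imwrite(f"pics/{n}.png",cv2.resize(c["image"][:,:,::-1],(800,600),interpolation=cv2.INTER_CUBIC))
    o=bot.get_obs();print(o["clock"],np.round(o["eef_pos"],4),np.round(o["tool_rot"],4),np.round(o["ft_force"],1))
    return c
def load(n): return pickle.load(open(f"{n}.pkl","rb"))
E
python3 -c "
from h import *;snap('A1')"
```

```text
0.6167 [ 0.3162 -0.3602  0.2807] [ 1.0e+00  8.3e-03  3.3e-03 -6.0e-04] [4.  1.7 2. ]
```

carry_out:
  plan:
    - {"dx": 60,"dy": -190,"dz": 0,"twist": 0,"fingers": -1}
    - {"dx": 60,"dy": -190,"dz": 0,"twist": 0,"fingers": -1}
    - {"dx": 60,"dy": -190,"dz": 0,"twist": 0,"fingers": -1}
    - {"dx": 60,"dy": -190,"dz": 0,"twist": 0,"fingers": -1}
    - {"dx": 60,"dy": -190,"dz": 0,"twist": 0,"fingers": -1}

```text
clock: 1.03
eef_pos: [0.3671, -0.1721, 0.2782]
tool_rot: [1.0, 0.005, -0.0, -0.0]
ft_force: [0.2, -0.2, -0.4]
grip_width: 0.0852
grasp_force: 0.0
```

```bash
python3 -c "
from h import *;snap('A2')"
```

```text
1.0833 [ 0.3682 -0.1679  0.2783] [ 1.0e+00  7.7e-03  4.0e-04 -2.3e-03] [-0.4  2.7 -0. ]
```

carry_out:
  plan:
    - {"dx": -20,"dy": -120,"dz": 0,"twist": 0,"fingers": -1}
    - {"dx": -20,"dy": -120,"dz": 0,"twist": 0,"fingers": -1}
    - {"dx": -20,"dy": -120,"dz": 0,"twist": 0,"fingers": -1}
    - {"dx": -20,"dy": -120,"dz": 0,"twist": 0,"fingers": -1}
    - {"dx": -20,"dy": -120,"dz": 0,"twist": 0,"fingers": -1}

```text
clock: 1.5
eef_pos: [0.3457, -0.0532, 0.2785]
tool_rot: [1.0, 0.007, 0.0, 0.0]
ft_force: [0.2, -0.5, -0.5]
grip_width: 0.0854
grasp_force: 0.0
```

```bash
python3 -c "
from h import *;snap('A3')"
```

```text
1.55 [ 0.3461 -0.0543  0.2785] [1.0e+00 5.8e-03 2.0e-04 3.0e-04] [ 0.8  0.2 -0.2]
```

View pics/A2.png

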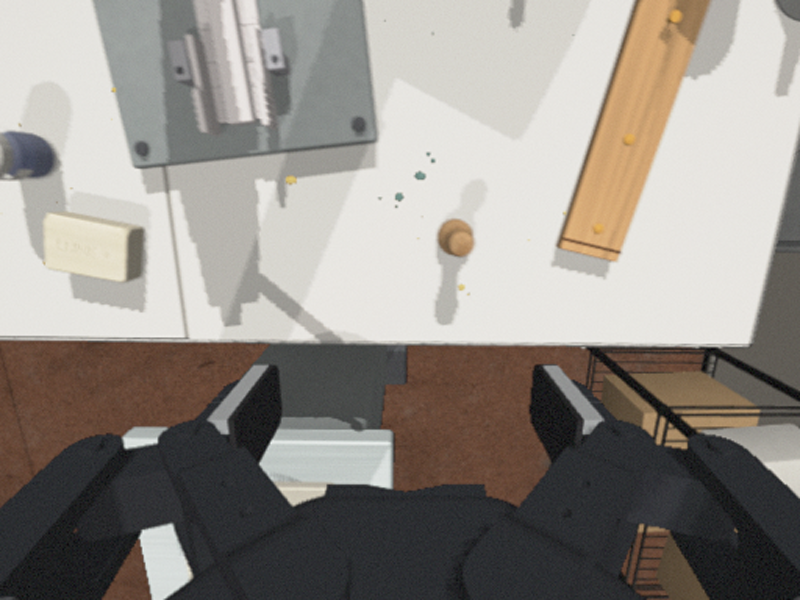

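View pics/A3.png

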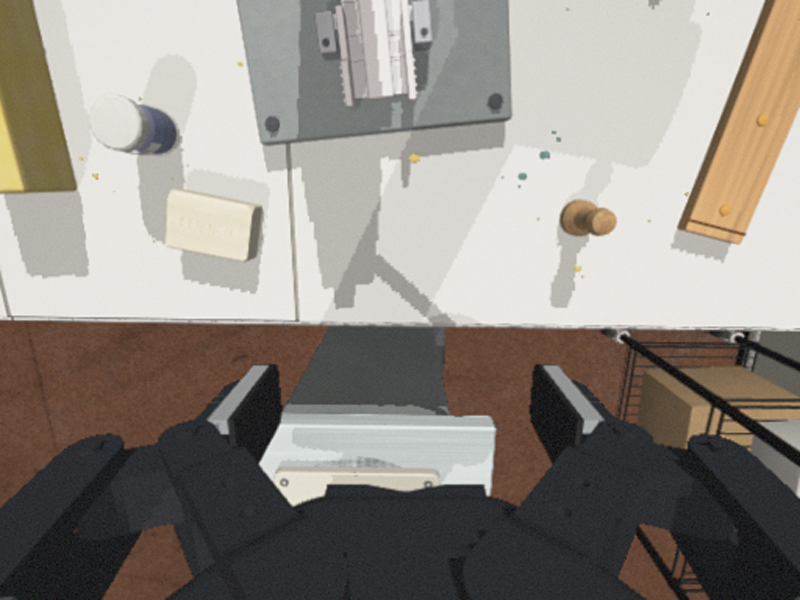

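```bash
python3 - <<'E'
from h import *
d=pickle.load(open("cams0.pkl","rb"));s=d["scene"];t=d["side"];a=load("A2");b=load("A3");k=.64
U=lambda *u:np.array(u)*k
FL=(-.18,.115,.018);FR=(-.18,-.115,.018);BL=(.113,.115,.018);BR=(.113,-.115,.018)
P=[(a,U(136,164),FL),(a,U(375,138),FR),(b,U(263,140),FL),(b,U(511,117),FR),(s,U(338,330),BL),(t,U(490,337),BR)]
for c,n in((a,'A2'),(b,'A3')): pass
print(fit(P,[.64,-.02,.1,0]))
h=[-.03,.145,.015]
B=[(a,U(560,243),(-.03,.145,.015)),(a,U(617,257),(.03,.145,.015)),(b,U(684,228),(-.03,.145,.015)),(b,U(741,240),(.03,.145,.015)),(a,U(598,229),(0,.118,.017)),(a,U(628,139),(0,.035,.017)),(a,U(676,16),(0,-.065,.024)),(b,U(725,210),(0,.118,.017)),(b,U(763,120),(0,.035,.017))]
print(fit(B,[.5,-.37,1.33,0])); B2=[(c,u,(-l[0],l[1],l[2])) for c,u,l in B]
for n,c,u,z in [("edgeA",a,U(400,344),0),("edgeB",b,U(200,322),0),("loafcorner",b,U(76,190),.064),("loaf2",b,U(30,0),.064),("soap",b,U(170,190),.029),("soap",b,U(262,205),.029),("soap",b,U(246,262),.029),("stamp",a,U(456,222),.0),("stampB",b,U(575,217),0),("jar",b,U(125,122),.06)]: print(n,np.round(atz(c,u,z),3))
for n,u,v in [("FR",U(375,138),U(511,117)),("FL",U(136,164),U(263,140)),("stud35",U(628,139),U(763,120)),("tabTipR",U(265,124),U(412,97))]: print(n,np.round(tri([(a,u),(b,v)]),4))
E
```

```text
(array([ 0.64606948, -0.01469572,  0.10281058, -0.00490705]), array([[ 0. ,  0.2],
       [ 3.1,  0.5],
       [-1.5,  0. ],
       [ 0. , -0.6],
       [-3.3, -0.3],
       [-0.2,  1.8]]))
(array([ 0.51467463, -0.38252136,  1.35450852,  0.00182656]), array([[ 36.9,  12.8],
       [-36.6,  -5. ],
       [ 35.7,  10.5],
       [-36.8,  -6.4],
       [  0.7,   0.1],
       [  1.1,   0.4],
       [ -0.5,   0.1],
       [ -0.2,  -0.1],
       [ -0.8,  -0.5]]))
edgeA [ 0.274 -0.167  0.   ]
edgeB [0.274 0.164 0.   ]
loafcorner [0.41  0.223 0.064]
loaf2 [0.549 0.234 0.064]
soap [0.41  0.162 0.029]
soap [0.397 0.079 0.029]
soap [0.344 0.098 0.029]
stamp [ 0.403 -0.222  0.   ]
stampB [ 0.389 -0.222  0.   ]
jar [0.463 0.176 0.06 ]
FR [ 0.477  -0.1443  0.0266]
FL [0.4549 0.077  0.0197]
stud35 [ 0.4792 -0.369   0.0278]
tabTipR [ 0.4848 -0.0567  0.057 ]
```

carry_out:
  plan:
    - {"dx": 135,"dy": -20,"dz": 128,"twist": -5.2,"fingers": -1}
    - {"dx": 135,"dy": -20,"dz": 128,"twist": -5.2,"fingers": -1}
    - {"dx": 135,"dy": -20,"dz": 128,"twist": -5.2,"fingers": -1}
    - {"dx": 135,"dy": -20,"dz": 128,"twist": -5.2,"fingers": -1}
    - {"dx": 135,"dy": -20,"dz": 128,"twist": -5.2,"fingers": -1}

```text
clock: 1.97
eef_pos: [0.4826, -0.0351, 0.1465]
tool_rot: [0.999, 0.049, -0.001, -0.0]
ft_force: [-1.2, 0.3, 0.2]
grip_width: 0.0851
grasp_force: 0.0
```

```bash
python3 -c "
from h import *;snap('B1');snap('B1s','side')"
```

```text
2.0167 [ 0.483  -0.0348  0.1447] [ 9.988e-01  4.880e-02 -2.400e-03 -3.000e-04] [ 2.4  0.7 -0.7]
2.0667 [ 0.481  -0.035   0.1465] [ 9.988e-01  4.880e-02 -3.100e-03 -2.000e-04] [-1.6  0.2 -0.1]
```

View pics/B1.png

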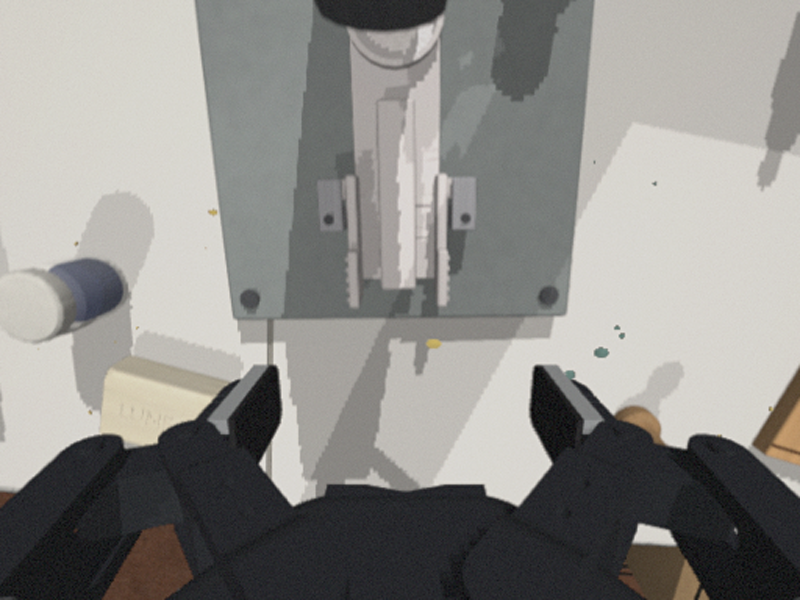

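```bash
python3 - <<'E'
from h import *
a=load("A2");b=load("A3");w=load("B1");k=.64
U=lambda *u:np.array(u)*k
FL=(-.18,.115,.018);FR=(-.18,-.115,.018)
P=[(a,U(136,164),FL),(a,U(375,138),FR),(b,U(263,140),FL),(b,U(511,117),FR),(w,U(235,318),FL),(w,U(567,314),FR),
(w,U(348,305),(-.162,.029,.052)),(w,U(449,304),(-.162,-.029,.052)),(w,U(321,230),(-.118,.046,.041)),(w,U(474,229),(-.118,-.046,.041)),(w,U(318,180),(-.104,.046,.041)),(w,U(476,178),(-.104,-.046,.041))]
print(fit(P,[.64,-.02,.1,0]))
print(fit(P[4:],[.64,-.02,.1,0]))
E
```

```text
(array([ 0.64465033, -0.01354536,  0.1085068 , -0.00271183]), array([[-0.7,  1.5],
       [ 2.8,  0.8],
       [-1.9,  1.3],
       [ 0.3, -0.3],
       [-1.4, -0.4],
       [ 0.1, -0.3],
       [ 1.3, -0.6],
       [-1.1, -0.7],
       [-0.3, -1.2],
       [ 0.8, -1.7],
       [ 0.6, 15.4],
       [-0. , 15.5]]))
(array([ 0.64431262, -0.0132579 ,  0.11042637, -0.00257782]), array([[-1.3,  0.1],
       [ 0.2, -0.2],
       [ 1.3, -0.2],
       [-1.1, -0.4],
       [-0.4, -0.7],
       [ 0.7, -1.5],
       [ 0.5, 15.9],
       [-0.1, 15.7]]))
```

carry_out:
  plan:
    - {"dx": 14.5,"dy": -4,"dz": 0,"twist": -0.6,"fingers": -1}
    - {"dx": 14.5,"dy": -4,"dz": 40,"twist": -0.6,"fingers": -1}
    - {"dx": 14.5,"dy": -4,"dz": 80,"twist": -0.6,"fingers": -1}
    - {"dx": 14.5,"dy": -4,"dz": 110,"twist": -0.6,"fingers": -1}
    - {"dx": 14.5,"dy": -4,"dz": 120,"twist": -0.6,"fingers": -1}

```text
clock: 2.48
eef_pos: [0.4912, -0.0296, 0.0271]
tool_rot: [0.999, 0.054, -0.004, -0.0]
ft_force: [-1.0, 0.4, 0.0]
grip_width: 0.0856
grasp_force: 0.0
```

carry_out:
  plan:
    - {"dz": 0,"fingers": 1}
    - {"dz": 0,"fingers": 1}
    - {"dz": 0,"fingers": 1}
    - {"dz": 0,"fingers": 1}
    - {"dz": 0,"fingers": 1}

```text
$.plan[0]: bad value
```

carry_out:
  plan:
    - {"dz": 0,"fingers": 1}
    - {"dz": 0,"fingers": 1}
    - {"dz": 0,"fingers": 1}
    - {"dz": 0,"fingers": 1}
    - {"dz": 0,"fingers": 1}

```text
$.plan[0]: bad value
```

```bash
python3 -c "
from h import *;snap('B2')"
```

```text
2.5333 [ 0.4913 -0.0294  0.0271] [ 9.985e-01  5.390e-02 -3.900e-03 -3.000e-04] [-0.9 -0.1 -0.3]
```

carry_out:
  plan:
    - {"dx": 5,"dy": 0,"dz": 0,"twist": 0,"fingers": -1}
    - {"dx": 5,"dy": 0,"dz": 0,"twist": 0,"fingers": 1}
    - {"dx": 5,"dy": 0,"dz": 0,"twist": 0,"fingers": 1}
    - {"dx": 5,"dy": 0,"dz": 0,"twist": 0,"fingers": 1}
    - {"dx": 5,"dy": 0,"dz": 0,"twist": 0,"fingers": 1}

```text
clock: 2.95
eef_pos: [0.5018, -0.0279, 0.0327]
tool_rot: [0.998, 0.055, 0.002, 0.001]
ft_force: [-3.2, -2.0, 13.8]
grip_width: 0.0388
grasp_force: 14.2
```

carry_out:
  plan:
    - {"dx": 0,"dy": 0,"dz": 0,"twist": 0,"fingers": 1}
    - {"dx": 0,"dy": 0,"dz": 0,"twist": 0,"fingers": 1}
    - {"dx": 0,"dy": 0,"dz": 0,"twist": 0,"fingers": 1}
    - {"dx": 0,"dy": 0,"dz": 0,"twist": 0,"fingers": 1}
    - {"dx": 0,"dy": 0,"dz": 0,"twist": 0,"fingers": 1}

```text
clock: 3.37
eef_pos: [0.5013, -0.028, 0.0336]
tool_rot: [0.998, 0.055, 0.002, 0.001]
ft_force: [-4.3, -0.9, 15.6]
grip_width: 0.0314
grasp_force: 58.9
```

```bash
python3 -c "
from h import *;c=snap('B3')
i=c['image'][150:384,130:390,::-1];j=load('B2')['image'][150:384,130:390,::-1]
cv2.imwrite('pics/B3c.png',cv2.resize(np.hstack([j,i]),(800,360),interpolation=cv2.INTER_CUBIC))"
```

```text
3.4167 [ 0.5013 -0.028   0.0336] [9.985e-01 5.510e-02 2.000e-03 8.000e-04] [-5.2 -1.3 15.3]
```

View pics/B3c.png

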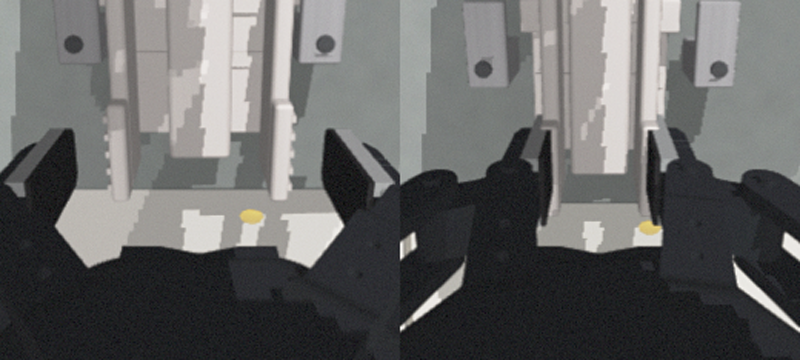

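carry_out:
  plan:
    - {"dx": 0,"dy": 0,"dz": -5,"twist": 0,"fingers": 1}
    - {"dx": -5,"dy": 0,"dz": -6,"twist": 0,"fingers": 1}
    - {"dx": -15,"dy": 0,"dz": -6,"twist": 0,"fingers": 1}
    - {"dx": -25,"dy": 0,"dz": -6,"twist": 0,"fingers": 1}
    - {"dx": -35,"dy": 0,"dz": -6,"twist": 0,"fingers": 1}

```text
clock: 3.83
eef_pos: [0.4637, -0.0313, 0.0361]
tool_rot: [0.998, 0.055, -0.001, -0.0]
ft_force: [0.7, -0.0, -1.9]
grip_width: 0.0312
grasp_force: 59.9
```

carry_out:
  plan:
    - {"dx": -20,"dy": 0,"dz": 0,"twist": 0,"fingers": 1}
    - {"dx": -40,"dy": 0,"dz": 0,"twist": 0,"fingers": 1}
    - {"dx": -50,"dy": 0,"dz": 0,"twist": 0,"fingers": 1}
    - {"dx": -60,"dy": 0,"dz": -30,"twist": 0,"fingers": 1}
    - {"dx": -65,"dy": 0,"dz": -60,"twist": 0,"fingers": 1}

```text
clock: 4.25
eef_pos: [0.3964, -0.0383, 0.0952]
tool_rot: [0.998, 0.055, -0.004, -0.001]
ft_force: [0.8, -0.6, -0.7]
grip_width: 0.0313
grasp_force: 60.0
```

```bash
python3 -c "
from h import *;c=snap('C1')
cv2.imwrite('pics/C1c.png',c['image'][:,:,::-1])"
```

```text
4.3 [ 0.4009 -0.0388  0.1014] [9.985e-01 5.510e-02 1.900e-03 3.000e-04] [ 0.8 -0.5  0.9]
```

View pics/C1c.png

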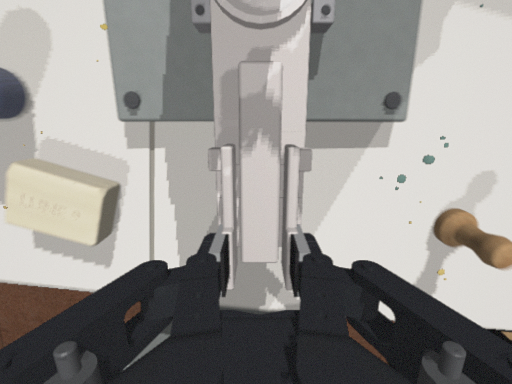

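carry_out:
  plan:
    - {"dx": 0,"dy": 30,"dz": -25,"twist": 0,"fingers": 1}
    - {"dx": 12,"dy": 70,"dz": -25,"twist": 0,"fingers": 1}
    - {"dx": 24,"dy": 110,"dz": -25,"twist": 0,"fingers": 1}
    - {"dx": 36,"dy": 150,"dz": -25,"twist": 0,"fingers": 1}
    - {"dx": 42,"dy": 188,"dz": -20,"twist": 0,"fingers": 1}

```text
clock: 4.72
eef_pos: [0.4653, -0.2232, 0.1176]
tool_rot: [0.998, 0.055, 0.002, 0.001]
ft_force: [1.8, -0.2, -0.6]
grip_width: 0.0315
grasp_force: 60.1
```

carry_out:
  plan:
    - {"dx": 5,"dy": 14,"dz": 25,"twist": 0,"fingers": 1}
    - {"dx": 5,"dy": 14,"dz": 50,"twist": 0,"fingers": 1}
    - {"dx": 5,"dy": 14,"dz": 70,"twist": 0,"fingers": 1}
    - {"dx": 5,"dy": 14,"dz": 78,"twist": 0,"fingers": 1}
    - {"dx": 5,"dy": 14,"dz": 78,"twist": 0,"fingers": 1}

```text
clock: 5.13
eef_pos: [0.4674, -0.2332, 0.0359]
tool_rot: [0.998, 0.055, -0.002, -0.001]
ft_force: [0.8, -0.1, -1.3]
grip_width: 0.0313
grasp_force: 60.1
```

carry_out:
  plan:
    - {"dx": 0,"dy": 0,"dz": 8,"twist": 0,"fingers": 1}
    - {"dx": 0,"dy": 0,"dz": 12,"twist": 0,"fingers": 1}
    - {"dx": 0,"dy": 0,"dz": 15,"twist": 0,"fingers": 1}
    - {"dx": 0,"dy": 0,"dz": 16,"twist": 0,"fingers": 1}
    - {"dx": 0,"dy": 0,"dz": 17,"twist": 0,"fingers": 1}

```text
clock: 5.55
eef_pos: [0.47, -0.2342, 0.022]
tool_rot: [0.998, 0.055, 0.001, 0.0]
ft_force: [1.0, 0.2, -1.4]
grip_width: 0.0316
grasp_force: 60.1
```

Not yet in contact; lower a little more, then open.

carry_out:
  plan:
    - {"dx": 0,"dy": 0,"dz": 1,"twist": 0,"fingers": 1}
    - {"dx": 0,"dy": 0,"dz": 2,"twist": 0,"fingers": 1}
    - {"dx": 0,"dy": 0,"dz": 3,"twist": 0,"fingers": 1}
    - {"dx": 0,"dy": 0,"dz": 3,"twist": 0,"fingers": 1}
    - {"dx": 0,"dy": 0,"dz": 3,"twist": 0,"fingers": 1}

```text
clock: 5.97
eef_pos: [0.4694, -0.2342, 0.0185]
tool_rot: [0.998, 0.055, -0.0, -0.0]
ft_force: [0.3, -0.3, -1.6]
grip_width: 0.0311
grasp_force: 60.1
```

carry_out:
  plan:
    - {"dx": 0,"dy": 0,"dz": 0,"twist": 0,"fingers": 0}
    - {"dx": 0,"dy": 0,"dz": 0,"twist": 0,"fingers": -1}
    - {"dx": 0,"dy": 0,"dz": 0,"twist": 0,"fingers": -1}
    - {"dx": 0,"dy": 0,"dz": 0,"twist": 0,"fingers": -1}
    - {"dx": 0,"dy": 0,"dz": 0,"twist": 0,"fingers": -1}

```text
clock: 6.38
eef_pos: [0.4697, -0.2343, 0.0187]
tool_rot: [0.998, 0.055, 0.0, 0.0]
ft_force: [-0.0, -0.5, 0.5]
grip_width: 0.0852
grasp_force: 0.0
```

carry_out:
  plan:
    - {"dx": 0,"dy": 0,"dz": -40,"twist": 0,"fingers": -1}
    - {"dx": 0,"dy": 0,"dz": -80,"twist": 0,"fingers": -1}
    - {"dx": -10,"dy": 35,"dz": -110,"twist": 6,"fingers": -1}
    - {"dx": -20,"dy": 70,"dz": -130,"twist": 12,"fingers": -1}
    - {"dx": -33,"dy": 105,"dz": -130,"twist": 18.7,"fingers": -1}

```text
clock: 6.8
eef_pos: [0.4514, -0.3437, 0.1543]
tool_rot: [0.994, -0.109, 0.004, 0.002]
ft_force: [1.3, -0.5, -0.5]
grip_width: 0.0855
grasp_force: 0.0
```

carry_out:
  plan:
    - {"dx": -20,"dy": 25,"dz": 0,"twist": 0,"fingers": -1}
    - {"dx": -20,"dy": 25,"dz": 0,"twist": 0,"fingers": -1}
    - {"dx": -20,"dy": 25,"dz": 0,"twist": 0,"fingers": -1}
    - {"dx": -20,"dy": 25,"dz": 0,"twist": 0,"fingers": -1}
    - {"dx": -20,"dy": 25,"dz": 0,"twist": 0,"fingers": -1}

```text
clock: 7.22
eef_pos: [0.4238, -0.3611, 0.1482]
tool_rot: [0.994, -0.107, -0.0, -0.0]
ft_force: [-0.0, 0.0, -0.2]
grip_width: 0.0857
grasp_force: 0.0
```

```bash
python3 -c "
from h import *;c=snap('D1')
cv2.imwrite('pics/D1c.png',cv2.resize(c['image'][:288,80:,::-1],(800,533),interpolation=cv2.INTER_CUBIC))"
```

```text
7.2667 [ 0.424  -0.3609  0.1483] [ 9.943e-01 -1.069e-01 -1.000e-04 -2.000e-04] [ 0.3  0.6 -0.2]
```

View pics/D1c.png

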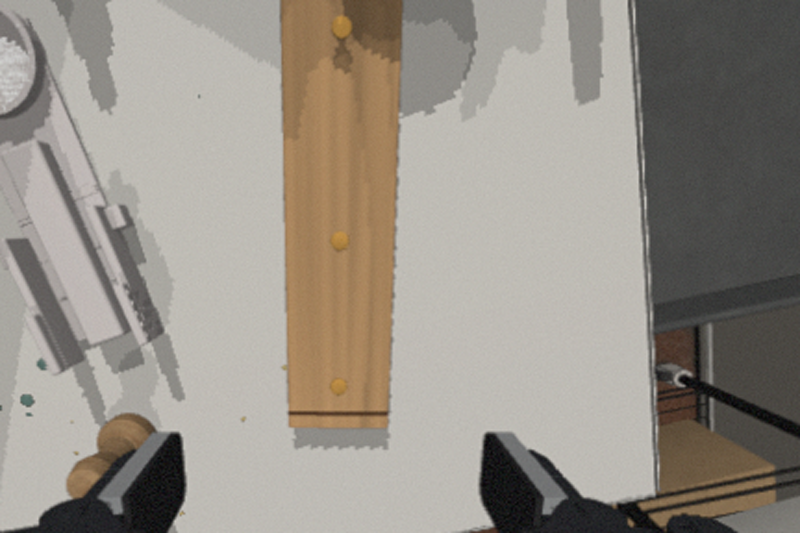

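```bash
python3 - <<'E'
from h import *
a=load("A2");b=load("A3");w=load("D1")
U=lambda x,y:np.array([x,y])/1.8519+[80,0]
V=lambda *u:np.array(u)*.64
W=[(w,U(338.5,386.5),(0,.118,.017)),(w,U(340,240.5),(0,.035,.017)),(w,U(342,26),(0,-.065,.024)),(w,U(289,428),(.03,.145,.015)),(w,U(389,428),(-.03,.145,.015))]
A=[(a,V(598,229),(0,.118,.017)),(a,V(628,139),(0,.035,.017)),(a,V(676,16),(0,-.065,.024)),(b,V(725,210),(0,.118,.017)),(b,V(763,120),(0,.035,.017))]
print(fit(W,[.5147,-.3825,1.354,0]));r=fit(W+A,[.5147,-.3825,1.354,0]);print(r)
p=r[0];print("grasp",R.from_euler('z',p[2]).apply([0,.065,0])[:2]+p[:2],"toolyaw deg",np.degrees(p[2])-90)
print("tri stud35",tri([(a,V(628,139)),(b,V(763,120)),(w,U(340,240.5))]))
E
```

```text
(array([ 5.14814352e-01, -3.84823609e-01,  1.35270365e+00,  1.49432766e-04]), array([[ 0.3, -0. ],
       [ 0.1, -0.1],
       [-0.1,  0. ],
       [-0.1, -0. ],
       [-0.2,  0.1]]))
(array([ 5.14821345e-01, -3.84593452e-01,  1.35293005e+00, -2.48623892e-04]), array([[ 0.1, -0.1],
       [-0.2, -0.1],
       [-0.4,  0.3],
       [-0.3, -0.1],
       [-0.4,  0. ],
       [ 1.4, -0.1],
       [ 1.7,  0.5],
       [ 0.2,  0.6],
       [ 0.1, -0.3],
       [-0.6, -0.3]]))
grasp [ 0.45135789 -0.37054391] toolyaw deg -12.4828182630268
tri stud35 [ 0.48065963 -0.37654493  0.01654735]
```

carry_out:
  plan:
    - {"dx": 29,"dy": 3.5,"dz": 40,"twist": 0.2,"fingers": -1}
    - {"dx": 29,"dy": 3.5,"dz": 80,"twist": 0.2,"fingers": -1}
    - {"dx": 29,"dy": 3.5,"dz": 120,"twist": 0.2,"fingers": -1}
    - {"dx": 29,"dy": 3.5,"dz": 138,"twist": 0.2,"fingers": -1}
    - {"dx": 29,"dy": 3.5,"dz": 142,"twist": 0.2,"fingers": -1}

```text
clock: 7.68
eef_pos: [0.4483, -0.3674, 0.0008]
tool_rot: [0.994, -0.108, -0.004, -0.003]
ft_force: [-1.3, 0.6, -0.3]
grip_width: 0.0854
grasp_force: 0.0
```

carry_out:
  plan:
    - {"dx": 0,"dy": 0,"dz": 4,"twist": 0,"fingers": -1}
    - {"dx": 0,"dy": 0,"dz": 7,"twist": 0,"fingers": -1}
    - {"dx": 0,"dy": 0,"dz": 8,"twist": 0,"fingers": -1}
    - {"dx": 0,"dy": 0,"dz": 8,"twist": 0,"fingers": -1}
    - {"dx": 0,"dy": 0,"dz": 8,"twist": 0,"fingers": -1}

```text
clock: 8.1
eef_pos: [0.4521, -0.3725, 0.0002]
tool_rot: [0.994, -0.11, 0.001, 0.001]
ft_force: [-0.5, -0.2, -0.1]
grip_width: 0.0852
grasp_force: 0.0
```

carry_out:
  plan:
    - {"dx": -1,"dy": -1.8,"dz": 3,"twist": 0,"fingers": -1}
    - {"dx": -1,"dy": -1.8,"dz": 3,"twist": 0,"fingers": -0.2}
    - {"dx": -1,"dy": -1.8,"dz": 3,"twist": 0,"fingers": 1}
    - {"dx": -1,"dy": -1.8,"dz": 3,"twist": 0,"fingers": 1}
    - {"dx": -1,"dy": -1.8,"dz": 3,"twist": 0,"fingers": 1}

```text
clock: 8.52
eef_pos: [0.4507, -0.37, -0.0039]
tool_rot: [0.994, -0.11, 0.0, 0.0]
ft_force: [-0.9, 0.1, 3.8]
grip_width: 0.0584
grasp_force: 66.6
```

carry_out:
  plan:
    - {"dx": 0,"dy": 0,"dz": 0,"twist": 0,"fingers": 1}
    - {"dx": 0,"dy": 0,"dz": 0,"twist": 0,"fingers": 1}
    - {"dx": 0,"dy": 0,"dz": 0,"twist": 0,"fingers": 1}
    - {"dx": 0,"dy": 0,"dz": 0,"twist": 0,"fingers": 1}
    - {"dx": 0,"dy": 0,"dz": -8,"twist": 0,"fingers": 1}

```text
clock: 8.93
eef_pos: [0.4492, -0.3687, 0.0021]
tool_rot: [0.994, -0.11, -0.001, -0.001]
ft_force: [-0.4, 0.4, -2.1]
grip_width: 0.0589
grasp_force: 65.8
```

carry_out:
  plan:
    - {"dx": 0,"dy": 0,"dz": -20,"twist": 0,"fingers": 1}
    - {"dx": 0,"dy": 0,"dz": -45,"twist": 0,"fingers": 1}
    - {"dx": 0,"dy": 0,"dz": -70,"twist": 0,"fingers": 1}
    - {"dx": -5,"dy": -15,"dz": -90,"twist": 3,"fingers": 1}
    - {"dx": -15,"dy": -40,"dz": -105,"twist": 8,"fingers": 1}

```text
clock: 9.35
eef_pos: [0.4455, -0.3294, 0.1103]
tool_rot: [0.983, -0.181, 0.002, 0.001]
ft_force: [0.9, -0.9, -2.5]
grip_width: 0.0584
grasp_force: 65.9
```

carry_out:
  plan:
    - {"dx": -10,"dy": -25,"dz": 0,"twist": 4,"fingers": 1}
    - {"dx": -20,"dy": -55,"dz": 0,"twist": 9,"fingers": 1}
    - {"dx": -35,"dy": -85,"dz": 0,"twist": 14,"fingers": 1}
    - {"dx": -50,"dy": -115,"dz": 0,"twist": 19,"fingers": 1}
    - {"dx": -60,"dy": -140,"dz": 0,"twist": 24,"fingers": 1}

```text
clock: 9.77
eef_pos: [0.3812, -0.2695, 0.108]
tool_rot: [0.947, -0.321, 0.007, -0.029]
ft_force: [-0.3, 0.6, -1.4]
grip_width: 0.0588
grasp_force: 65.9
```

```bash
python3 -c "
from h import *
from workcell import bot
c=snap('E0','side');print(np.round(bot.get_obs()['joint_pos'],3),np.round(bot.get_obs()['joint_vel'],2))"
```

```text
9.8167 [ 0.377  -0.2709  0.1077] [ 0.9457 -0.3237  0.0049 -0.0283] [-4.7 -0.1 -2.2]
[-0.66   0.273 -0.294  1.012  0.057  3.141] [ 0.03  0.04  0.04  0.01  0.01 -0.  ]
```

carry_out:
  plan:
    - {"dx": 0,"dy": 0,"dz": -20,"twist": -6,"fingers": 1}
    - {"dx": 0,"dy": 0,"dz": -50,"twist": -12,"fingers": 1}
    - {"dx": 0,"dy": 0,"dz": -85,"twist": -18,"fingers": 1}
    - {"dx": 0,"dy": 0,"dz": -120,"twist": -24,"fingers": 1}
    - {"dx": 0,"dy": 0,"dz": -150,"twist": -30,"fingers": 1}

```text
clock: 10.23
eef_pos: [0.3772, -0.2788, 0.2602]
tool_rot: [0.998, -0.063, 0.015, -0.025]
ft_force: [1.3, -1.0, -1.6]
grip_width: 0.0587
grasp_force: 66.0
```

```bash
python3 -c "
from h import *
from workcell import bot
o=bot.get_obs();print(np.round(R.from_quat(o['tool_rot']).as_matrix(),4),np.round(o['joint_pos'],4),np.round(o['eef_pos'],4))"; ls -la .
```

```text
[[ 0.9916 -0.1246  0.0335]
 [-0.1261 -0.9908  0.0484]
 [ 0.0271 -0.0522 -0.9983]] [-0.6745  0.1709 -0.0091  1.3949  0.0588  2.5927] [ 0.3772 -0.2788  0.2602]
total 7548
drwxr-xr-x  3 agent agent    4096 Nov 29 19:29 .
drwxr-xr-x 23 root  root     4096 Nov 29 19:21 ..
-rw-r--r--  1 agent agent  590371 Nov 29 19:23 A1.pkl
-rw-r--r--  1 agent agent  590371 Nov 29 19:23 A2.pkl
-rw-r--r--  1 agent agent  590371 Nov 29 19:23 A3.pkl
-rw-r--r--  1 agent agent  590371 Nov 29 19:25 B1.pkl
-rw-r--r--  1 agent agent  590371 Nov 29 19:25 B1s.pkl
-rw-r--r--  1 agent agent  590371 Nov 29 19:26 B2.pkl
-rw-r--r--  1 agent agent  590371 Nov 29 19:26 B3.pkl
-rw-r--r--  1 agent agent  590371 Nov 29 19:27 C1.pkl
-rw-r--r--  1 agent agent  590371 Nov 29 19:28 D1.pkl
-rw-r--r--  1 agent agent  590371 Nov 29 19:29 E0.pkl
-rw-r--r--  1 agent agent 1770750 Nov 29 19:22 cams0.pkl
-rw-r--r--  1 agent agent    1463 Nov 29 19:23 h.py
drwxr-xr-x  2 agent agent    4096 Nov 29 19:29 pics
```

carry_out:
  plan:
    - {"dx": 0,"dy": 0,"dz": -15,"twist": -6,"fingers": 1}
    - {"dx": 0,"dy": 0,"dz": -30,"twist": -13,"fingers": 1}
    - {"dx": 0,"dy": 0,"dz": -45,"twist": -20,"fingers": 1}
    - {"dx": 0,"dy": 0,"dz": -50,"twist": -27,"fingers": 1}
    - {"dx": 0,"dy": 0,"dz": -50,"twist": -34,"fingers": 1}

```text
clock: 10.65
eef_pos: [0.3763, -0.2818, 0.3097]
tool_rot: [0.972, 0.232, 0.023, -0.019]
ft_force: [0.6, -0.6, -1.8]
grip_width: 0.0584
grasp_force: 66.0
```

carry_out:
  plan:
    - {"dx": 0,"dy": 0,"dz": 0,"twist": -7,"fingers": 1}
    - {"dx": 0,"dy": 0,"dz": 0,"twist": -14,"fingers": 1}
    - {"dx": 0,"dy": 0,"dz": 0,"twist": -21,"fingers": 1}
    - {"dx": 0,"dy": 0,"dz": 0,"twist": -28,"fingers": 1}
    - {"dx": 0,"dy": 0,"dz": 0,"twist": -35,"fingers": 1}

```text
clock: 11.07
eef_pos: [0.3756, -0.2811, 0.3077]
tool_rot: [0.857, 0.514, 0.026, -0.013]
ft_force: [-0.5, -0.7, -1.6]
grip_width: 0.0588
grasp_force: 66.0
```

carry_out:
  plan:
    - {"dx": 0,"dy": 0,"dz": 0,"twist": -7,"fingers": 1}
    - {"dx": 0,"dy": 0,"dz": 0,"twist": -14,"fingers": 1}
    - {"dx": 0,"dy": 0,"dz": 0,"twist": -21,"fingers": 1}
    - {"dx": 0,"dy": 0,"dz": 0,"twist": -28,"fingers": 1}
    - {"dx": 0,"dy": 0,"dz": 0,"twist": -35,"fingers": 1}

```text
clock: 11.48
eef_pos: [0.3757, -0.2812, 0.3078]
tool_rot: [0.663, 0.748, 0.029, -0.004]
ft_force: [-0.4, 0.7, -2.6]
grip_width: 0.0584
grasp_force: 66.0
```

carry_out:
  plan:
    - {"dx": 0,"dy": 0,"dz": 0,"twist": -7,"fingers": 1}
    - {"dx": 0,"dy": 0,"dz": 0,"twist": -14,"fingers": 1}
    - {"dx": 0,"dy": 0,"dz": 0,"twist": -21,"fingers": 1}
    - {"dx": 0,"dy": 0,"dz": 0,"twist": -28,"fingers": 1}
    - {"dx": 0,"dy": 0,"dz": 0,"twist": -35,"fingers": 1}

```text
clock: 11.9
eef_pos: [0.3757, -0.2812, 0.3078]
tool_rot: [0.408, 0.913, 0.029, 0.005]
ft_force: [0.7, -0.7, -3.0]
grip_width: 0.0582
grasp_force: 66.0
```

carry_out:
  plan:
    - {"dx": 0,"dy": 0,"dz": 0,"twist": -7,"fingers": 1}
    - {"dx": 0,"dy": 0,"dz": 0,"twist": -14,"fingers": 1}
    - {"dx": 0,"dy": 0,"dz": 0,"twist": -21,"fingers": 1}
    - {"dx": 0,"dy": 0,"dz": 0,"twist": -28,"fingers": 1}
    - {"dx": 0,"dy": 0,"dz": 0,"twist": -35,"fingers": 1}

```text
clock: 12.32
eef_pos: [0.3758, -0.2811, 0.3078]
tool_rot: [0.114, 0.993, 0.026, 0.013]
ft_force: [-1.1, 0.5, -2.5]
grip_width: 0.0579
grasp_force: 66.0
```

carry_out:
  plan:
    - {"dx": 0,"dy": 0,"dz": 0,"twist": -7,"fingers": 1}
    - {"dx": 0,"dy": 0,"dz": 0,"twist": -14,"fingers": 1}
    - {"dx": 0,"dy": 0,"dz": 0,"twist": -21,"fingers": 1}
    - {"dx": 0,"dy": 0,"dz": 0,"twist": -28,"fingers": 1}
    - {"dx": 0,"dy": 0,"dz": 0,"twist": -35,"fingers": 1}

```text
clock: 12.73
eef_pos: [0.3757, -0.281, 0.3078]
tool_rot: [-0.189, 0.981, 0.021, 0.021]
ft_force: [-0.0, 1.3, -2.3]
grip_width: 0.0586
grasp_force: 66.0
```

carry_out:
  plan:
    - {"dx": 0,"dy": 0,"dz": 0,"twist": -7,"fingers": 1}
    - {"dx": 0,"dy": 0,"dz": 0,"twist": -14,"fingers": 1}
    - {"dx": 0,"dy": 0,"dz": 0,"twist": -21,"fingers": 1}
    - {"dx": 0,"dy": 0,"dz": 0,"twist": -28,"fingers": 1}
    - {"dx": 0,"dy": 0,"dz": 0,"twist": -35,"fingers": 1}

```text
clock: 13.15
eef_pos: [0.3757, -0.281, 0.3077]
tool_rot: [-0.476, 0.879, 0.014, 0.026]
ft_force: [-0.8, 0.3, -2.2]
grip_width: 0.0582
grasp_force: 66.0
```

carry_out:
  plan:
    - {"dx": 0,"dy": 0,"dz": 0,"twist": -7,"fingers": 1}
    - {"dx": 0,"dy": 0,"dz": 0,"twist": -14,"fingers": 1}
    - {"dx": 0,"dy": 0,"dz": 0,"twist": -21,"fingers": 1}
    - {"dx": 0,"dy": 0,"dz": 0,"twist": -28,"fingers": 1}
    - {"dx": 0,"dy": 0,"dz": 0,"twist": -35,"fingers": 1}

```text
clock: 13.57
eef_pos: [0.3757, -0.281, 0.3077]
tool_rot: [0.718, -0.695, -0.006, -0.029]
ft_force: [0.6, 0.1, -1.1]
grip_width: 0.0585
grasp_force: 66.0
```

```bash
cat >> h.py <<'E'
def go(x,y,z,yaw):
    "print tool-axis shift (mm) and twist to reach a world TCP point/yaw(deg)"
    from workcell import bot
    o=bot.get_obs();r=R.from_quat(o["tool_rot"]);m=r.as_matrix()
    cy=np.degrees(np.arctan2(m[1,0],m[0,0]))
    print("d",np.round(1e3*r.inv().apply(np.array([x,y,z])-o["eef_pos"]),1),"twist",round((cy-yaw+180)%360-180,2),"yaw",round(cy,2),"tilt",np.round(m[:,2],4),"j",np.round(o["joint_pos"],2),np.round(o["eef_pos"],4))
E
python3 -c "
from h import *
go(.40,.0,.31,-83.75)"
```

```text
d [-279.8  -33.2   12.5] twist -4.35 yaw -88.1 tilt [ 0.0324  0.0498 -0.9982] j [-0.68  0.16  0.1   1.52  0.06 -2.28] [ 0.3757 -0.281   0.3077]
```

carry_out:
  plan:
    - {"dx": -20,"dy": -2,"dz": 1,"twist": -1,"fingers": 1}
    - {"dx": -45,"dy": -10,"dz": 2,"twist": -2,"fingers": 1}
    - {"dx": -75,"dy": -20,"dz": 3,"twist": -3,"fingers": 1}
    - {"dx": -110,"dy": -28,"dz": 5,"twist": -4,"fingers": 1}
    - {"dx": -145,"dy": -33,"dz": 6,"twist": -4.4,"fingers": 1}

```text
clock: 13.98
eef_pos: [0.4052, -0.134, 0.3096]
tool_rot: [0.742, -0.67, -0.005, -0.029]
ft_force: [1.2, 0.5, -2.1]
grip_width: 0.0586
grasp_force: 66.0
```

carry_out:
  plan:
    - {"dx": -35,"dy": -8,"dz": 1,"twist": 0,"fingers": 1}
    - {"dx": -70,"dy": -16,"dz": 2,"twist": 0,"fingers": 1}
    - {"dx": -105,"dy": -24,"dz": 3,"twist": 0,"fingers": 1}
    - {"dx": -140,"dy": -30,"dz": 5,"twist": 0,"fingers": 1}
    - {"dx": -165,"dy": -33,"dz": 6,"twist": 0,"fingers": 1}

```text
clock: 14.4
eef_pos: [0.4207, 0.0349, 0.3127]
tool_rot: [0.743, -0.669, -0.005, -0.029]
ft_force: [1.1, 0.5, -2.0]
grip_width: 0.0587
grasp_force: 65.9
```

```bash
python3 -c "
from h import *
go(.46,.09,.11,-83.75)"
```

```text
d [-41.2 -37.2 206.4] twist -0.19 yaw -83.94 tilt [ 0.0327  0.0498 -0.9982] j [ 0.05  0.03 -0.03  1.47  0.05 -1.63] [0.4207 0.0349 0.3127]
```

carry_out:
  plan:
    - {"dx": -8,"dy": -7,"dz": 35,"twist": 0,"fingers": 1}
    - {"dx": -16,"dy": -14,"dz": 75,"twist": 0,"fingers": 1}
    - {"dx": -25,"dy": -21,"dz": 115,"twist": 0,"fingers": 1}
    - {"dx": -33,"dy": -29,"dz": 155,"twist": 0,"fingers": 1}
    - {"dx": -41,"dy": -37,"dz": 190,"twist": -0.2,"fingers": 1}

```text
clock: 14.82
eef_pos: [0.4589, 0.0866, 0.1241]
tool_rot: [0.744, -0.668, -0.005, -0.029]
ft_force: [0.5, 0.5, -2.4]
grip_width: 0.0582
grasp_force: 65.9
```

```bash
python3 -c "
from h import *
c=snap('F1');snap('F1s','scene')
go(.5707,.1093,.10,-83.75)"
```

```text
14.8667 [0.4563 0.0875 0.1177] [ 0.7441 -0.6675 -0.0081 -0.0254] [ 0.5  1.5 -6. ]
14.9167 [0.4556 0.0864 0.1206] [ 0.7441 -0.6676 -0.008  -0.0246] [-0.8  0.2 -1.7]
d [  -9.3 -116.3   24. ] twist -0.01 yaw -83.76 tilt [ 0.0209  0.0473 -0.9987] j [ 0.16  0.23 -0.31  1.    0.04 -1.52] [0.4556 0.0864 0.1206]
```

View pics/F1.png

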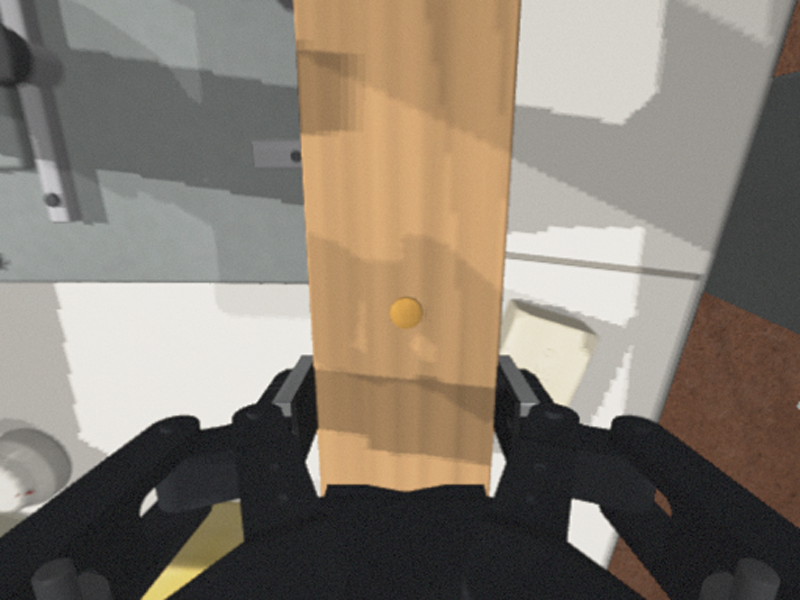

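```bash
python3 -c "
from h import *
c=load('F1')
T=lambda l:R.from_euler('z',.109).apply(l)+[.6445,-.0134,0]
for n,l in dict(fence_front_top=(.03,.075,.029),fence_front_foot=(.03,.075,.018),fence_back_top=(.042,.075,.029),plateL0=(-.03,.115,.018),plateL1=(.0,.115,.018),catch_lipback_in=(-.088,.032,.041),catch_lipback_out=(-.088,.046,.041),cfo=(-.118,.046,.041)).items(): print(n,np.round(proj(c,T(l))/.64,1))
print('stud35pred', end=' ')
o=R.from_euler('z',np.radians(-83.76)).as_matrix()
"

```

```text
fence_front_top [[ 64.4 220.4]]
fence_front_foot [[ 78.9 218.1]]
fence_back_top [[ 44.9 220.5]]
plateL0 [[185.3 282.5]]
plateL1 [[139.1 282.2]]
catch_lipback_in [[246.  137.1]]
catch_lipback_out [[249.1 165.9]]
cfo [[306.5 165.5]]
stud35pred
```

carry_out:
  plan:
    - {"dx": -2,"dy": -20,"dz": 4,"twist": 0,"fingers": 1}
    - {"dx": -4,"dy": -45,"dz": 8,"twist": 0,"fingers": 1}
    - {"dx": -6,"dy": -70,"dz": 14,"twist": 0,"fingers": 1}
    - {"dx": -8,"dy": -95,"dz": 20,"twist": 0,"fingers": 1}
    - {"dx": -9,"dy": -112,"dz": 24,"twist": 0,"fingers": 1}

```text
clock: 15.33
eef_pos: [0.574, 0.1079, 0.1091]
tool_rot: [0.743, -0.668, -0.003, -0.031]
ft_force: [0.9, -0.8, -2.1]
grip_width: 0.0586
grasp_force: 66.2
```

```bash
python3 -c "
from h import *
c=snap('G1')
go(.5707,.1093,.03,-83.75)
T=lambda l:R.from_euler('z',.109).apply(l)+[.6445,-.0134,0]
"

```

```text
15.3833 [0.5766 0.1083 0.1086] [ 0.7433 -0.6682 -0.002  -0.0316] [ 5.4  0.4 -2.6]
d [ 1.9  9.2 78.2] twist -0.1 yaw -83.85 tilt [ 0.0393  0.0495 -0.998 ] j [ 0.16  0.45 -0.02  1.05  0.04 -1.51] [0.5766 0.1083 0.1086]
```

```bash
python3 -c "
from h import *
go(.5827,.1106,.035,-83.75)"

```

```text
d [ 1.7 -3.  73.8] twist -0.1 yaw -83.85 tilt [ 0.0393  0.0495 -0.998 ] j [ 0.16  0.45 -0.02  1.05  0.04 -1.51] [0.5766 0.1083 0.1086]
```

carry_out:
  plan:
    - {"dx": 2,"dy": -3,"dz": 20,"twist": 0,"fingers": 1}
    - {"dx": 2,"dy": -3,"dz": 35,"twist": 0,"fingers": 1}
    - {"dx": 2,"dy": -3,"dz": 50,"twist": 0,"fingers": 1}
    - {"dx": 2,"dy": -3,"dz": 55,"twist": 0,"fingers": 1}
    - {"dx": 2,"dy": -3,"dz": 55,"twist": 0,"fingers": 1}

```text
clock: 15.8
eef_pos: [0.5753, 0.1083, 0.0522]
tool_rot: [0.743, -0.668, -0.004, -0.028]
ft_force: [-0.1, -0.9, -1.4]
grip_width: 0.0584
grasp_force: 66.1
```

```bash
python3 -c "
from h import *
go(.5827,.1106,.03,-83.75)"

```

```text
d [-0.5 -6.8 22.5] twist -0.13 yaw -83.88 tilt [ 0.0313  0.0482 -0.9983] j [ 0.16  0.51 -0.09  0.93  0.04 -1.51] [0.5753 0.1083 0.0522]
```

carry_out:
  plan:
    - {"dx": -0.5,"dy": -7,"dz": 0,"twist": 0,"fingers": 1}
    - {"dx": -0.5,"dy": -7,"dz": 8,"twist": 0,"fingers": 1}
    - {"dx": -0.5,"dy": -7,"dz": 16,"twist": 0,"fingers": 1}
    - {"dx": -0.5,"dy": -7,"dz": 22,"twist": 0,"fingers": 1}
    - {"dx": -0.5,"dy": -7,"dz": 25,"twist": 0,"fingers": 1}

```text
clock: 16.22
eef_pos: [0.5831, 0.1112, 0.0265]
tool_rot: [0.743, -0.668, -0.004, -0.029]
ft_force: [0.2, 0.3, -1.7]
grip_width: 0.0589
grasp_force: 66.2
```

carry_out:
  plan:
    - {"dx": 0,"dy": 0,"dz": 2,"twist": 0,"fingers": 1}
    - {"dx": 0,"dy": 0,"dz": 4,"twist": 0,"fingers": 1}
    - {"dx": 0,"dy": 0,"dz": 6,"twist": 0,"fingers": 1}
    - {"dx": 0,"dy": 0,"dz": 8,"twist": 0,"fingers": 1}
    - {"dx": 0,"dy": 0,"dz": 8,"twist": 0,"fingers": 1}

```text
clock: 16.63
eef_pos: [0.5841, 0.1116, 0.0198]
tool_rot: [0.743, -0.668, -0.004, -0.029]
ft_force: [-1.7, 0.6, 1.5]
grip_width: 0.0586
grasp_force: 66.6
```

```bash
python3 -c "
from h import *
snap('G2')
go(.5827,.1106,.0145,-83.75)"

```

```text
16.6833 [0.5842 0.1116 0.02  ] [ 0.7433 -0.6683 -0.0036 -0.0292] [-1.6  0.4  1.1]
d [1.1 1.8 5.4] twist -0.11 yaw -83.86 tilt [ 0.0337  0.0481 -0.9983] j [ 0.17  0.56 -0.1   0.87  0.04 -1.51] [0.5842 0.1116 0.02  ]
```

carry_out:
  plan:
    - {"dx": 0,"dy": 0,"dz": 2,"twist": 0,"fingers": 1}
    - {"dx": 0,"dy": 0,"dz": 4,"twist": 0,"fingers": 1}
    - {"dx": 0,"dy": -8,"dz": 5,"twist": 0,"fingers": 1}
    - {"dx": 0,"dy": -18,"dz": 5,"twist": 0.1,"fingers": 1}
    - {"dx": 0,"dy": -28,"dz": 5,"twist": 0.1,"fingers": 1}

```text
clock: 17.1
eef_pos: [0.6126, 0.1148, 0.0159]
tool_rot: [0.743, -0.669, -0.004, -0.029]
ft_force: [-1.8, -0.5, 0.5]
grip_width: 0.0588
grasp_force: 66.5
```

```bash
python3 -c "
from h import *
go(.6304,.1158,.0145,-83.75)"

```

```text
d [  0.9 -17.8   2. ] twist -0.21 yaw -83.96 tilt [ 0.0334  0.0483 -0.9983] j [ 0.16  0.62 -0.01  0.9   0.04 -1.51] [0.6126 0.1148 0.0159]
```

carry_out:
  plan:
    - {"dx": 0,"dy": -6,"dz": 0,"twist": 0,"fingers": 1}
    - {"dx": 0,"dy": -12,"dz": 0,"twist": 0,"fingers": 1}
    - {"dx": 0,"dy": -14,"dz": 0,"twist": -0.2,"fingers": 1}
    - {"dx": 0,"dy": -15,"dz": 0,"twist": -0.2,"fingers": 1}
    - {"dx": 0,"dy": -16,"dz": 0,"twist": -0.2,"fingers": 1}

```text
clock: 17.52
eef_pos: [0.6268, 0.1163, 0.0158]
tool_rot: [0.744, -0.668, -0.005, -0.028]
ft_force: [-5.0, -0.9, 2.4]
grip_width: 0.0588
grasp_force: 66.8
```

carry_out:
  plan:
    - {"dx": 0,"dy": -1,"dz": 0,"twist": 0,"fingers": 1}
    - {"dx": 0,"dy": -2,"dz": 0,"twist": 0,"fingers": 1}
    - {"dx": 0,"dy": -2,"dz": 0,"twist": 0,"fingers": 1}
    - {"dx": 0,"dy": -2,"dz": 0,"twist": 0,"fingers": 1}
    - {"dx": 0,"dy": -2,"dz": 0,"twist": 0,"fingers": 1}

```text
clock: 17.93
eef_pos: [0.6269, 0.1163, 0.0157]
tool_rot: [0.744, -0.668, -0.006, -0.027]
ft_force: [-7.9, -1.1, 3.7]
grip_width: 0.0584
grasp_force: 66.8
```

```bash
python3 -c "
from h import *
c=snap('H1');snap('H1a','scene');snap('H1b','side')
go(.6304,.1158,.0145,-83.75)
T=lambda l:R.from_euler('z',.109).apply(l)+[.6445,-.0134,0]
P=proj(c,[T((0,.1,.035)),T((0,0,.042)),T((0,0,.056)),T((.03,.075,.029)),T((.03,.1,.033)),T((-.03,.1,.033))]);print(np.round(P,1))
u,v=np.round(P[0]).astype(int)
hsv=cv2.cvtColor(c['image'],cv2.COLOR_RGB2HSV)
w=hsv[v-16:v+17,u-16:u+17]
for ch in (0,1,2):print(ch);print('\n'.join(' '.join('%3d'%x for x in r[::2]) for r in w[::2,:,ch]))
" | head -60

```

```text
17.9833 [0.6269 0.1163 0.0157] [ 0.7439 -0.6677 -0.0057 -0.027 ] [-7.5 -1.   2.3]
18.0333 [0.6268 0.1164 0.0157] [ 0.7439 -0.6677 -0.0058 -0.027 ] [-7.2 -0.6  3.5]
18.0833 [0.6269 0.1164 0.0157] [ 0.7439 -0.6677 -0.0057 -0.027 ] [-7.1 -0.4  3.5]
d [ 1.  -3.4  1.2] twist -0.03 yaw -83.78 tilt [ 0.0276  0.0478 -0.9985] j [ 0.16  0.64  0.04  0.93  0.04 -1.51] [0.6269 0.1164 0.0157]
[[254.8 198.4]
 [251.7 -69.6]
 [248.9 -99. ]
 [191.8 143.9]
 [193.6 196.5]
 [317.3 197.6]]
0
 16  16  16  16  16  16  16  15  15  16  16  16  17  16  16  16  15
 15  16  16  16  16  16  16  15  15  16  16  16  16  16  16  16  16
 16  16  16  17  16  16  15  16  16  16  16  16  16  16  17  16  16
 16  16  15  17  15  16  16  15  17  16  16  16  16  16  17  16  16
 16  16  16  16  16  16  16  15  15  16  17  16  16  16  16  16  16
 16  16  16  16  15  16  16  16  17  18  19  18  18  18  16  16  16
 15  15  16  16  15  15  16  19  20  20  19  19  19  18  18  16  16
 16  16  16  17  15  16  19  21  20  19  19  19  19  18  18  18  15
 16  16  16  16  16  17  21  20  20  19  19  19  18  18  18  18  16
 15  15  16  
[... 1874 characters left out ...]
 214 216 214 211 197
214 214 214 215 212 207 205 203 205 207 210 215 215 213 214 206 202
212 214 215 214 211 208 206 200 205 206 196 205 215 214 212 206 202
213 213 216 215 214 209 203 204 209 214 225 220 189 152 211 210 199
214 215 216 214 212 209 209 228 232 232 230 230 223 219 175 207 202
210 215 214 214 212 205 228 237 232 229 227 225 219 217 208 170 184
211 214 214 216 211 212 237 235 232 226 225 222 217 213 208 184 180
213 215 215 216 213 216 234 233 230 225 223 222 215 209 202 183 160
213 215 214 216 211 216 231 232 228 223 219 216 211 210 203 189 179
214 215 212 215 213 204 228 229 227 221 216 215 206 207 199 189 183
212 215 217 216 213 209 222 227 224 219 216 215 207 203 194 195 181
```

```bash
python3 -c "
from h import *
c=load('H1')
T=lambda l:R.from_euler('z',.109).apply(l)+[.6445,-.0134,0]
I=lambda w:R.from_euler('z',-.109).apply(np.array(w)-[.6445,-.0134,0])
im=c['image'];hsv=cv2.cvtColor(im,cv2.COLOR_RGB2HSV);S=hsv[:,:,1].astype(int);g=hsv[:,:,2].astype(int)
u,v=255,198;w=S[v-16:v+17,u-16:u+20]>132;ys,xs=np.nonzero(w);cu=(xs.mean()+u-16,ys.mean()+v-16);print('stud',cu,w.sum(),I(atz(c,cu,.035))*1e3)
for r in range(60,260,20):
    b=np.nonzero(S[r,120:400]>85)[0]+120
    print(r,b.min(),b.max(),(I(atz(c,(b.min(),r),.033))*1e3).round(1)[:2],(I(atz(c,(b.max()+1,r),.033))*1e3).round(1)[:2])
print('fence end',proj(c,T((.036,.075,.029))))
for col in(172,178,184): print(col,g[120:170:2,col])
for x in(-.07,-.09):
    p=proj(c,T((x,.115,.018)))[0];print('plate',p,g[int(p[1])-16:int(p[1])+17:2,int(p[0])])
print('row100',g[100,150:200:2],S[100,150:200:2])
print('row130',g[130,150:200:2],S[130,150:200:2]); print(proj(c,[T((.03,.07,.029)),T((.042,.07,.029)),T((.03,.07,.033))]))
"

```

```text
stud (np.float64(259.5917159763314), np.float64(200.63313609467457)) 338 [ -2.30333756 101.09177416  35.        ]
60 190 332 [27.  39.4] [-32.8  39.8]
80 191 330 [27.1 47.2] [-32.5  47.5]
100 192 329 [27.3 55.4] [-32.7  55.6]
120 193 327 [27.5 63.9] [-32.4  63.9]
140 195 326 [27.3 72.7] [-32.6  72.6]
160 196 324 [27.5 82. ] [-32.4  81.7]
180 197 323 [27.7 91.6] [-32.6  91.2]
200 199 321 [ 27.5 101.8] [-32.3 101.2]
220 200 319 [ 27.7 112.4] [-32.1 111.6]
240 201 317 [ 28.  123.6] [-31.8 122.6]
fence end [[179.37066084 143.88871343]]
172 [177 209 218 211 201 201 204 201 194 186 181 172 161 162 161 162 163 162
 156 161 160 160 159 159 162]
178 [106 105 106 190 219 219 220 220 203 200 202 204 163 152 162 161 160 161
 161 164 162 161 158 160 158]
184 [106 107 100 192 219 218 217 216 217 215 208 197 154 157 163 163 158 161
 163 162 160 163 162 165 161]
plate [384.10909784 215.37405659] [185 183 184 187 186 186 188 162 200 216 243 243 217 206 209 207 206]
plate [420.8724502  215.71519848] [187 187 186 187 189 186 186 172 209 244 243 244 243 244 213 205 209]
row100 [161 159 164 184 181 162 165 159 160 182 218 219 224 217 213 213 217 216
 213 187 183 237 231 230 232] [  8   8   6  10   7   6   6   6  10   3   0   5   3   4   4   2   2   0
   4   1   4 103 106 105 104]
row130 [163 162 164 165 166 160 163 157 161 158 162 201 197 205 219 214 211 218
 217 194 190 182 236 230 231] [  6   8   9   9   9   6   8   5   8  10   9   4   5   4   1   1   4   4
   2   8   5   3 104 105 103]
[[191.02833387 133.15752097]
 [165.84388086 133.19894262]
 [188.59633943 133.97022752]]
```

```bash
python3 -c "
from h import *
d=pickle.load(open('cams0.pkl','rb'));s=d['scene'];k=.64
for n,u,z in (('timerbase',(297,366),0),('timertop',(297,356),.037),('loafFR',(404,410),.064),('loafBR',(326,373),.064),('trayR',(342,283),.05)): print(n,np.round(atz(s,(u[0]*k,u[1]*k),z),3))
c=load('H1');f=load('F1')
T=lambda l:R.from_euler('z',.109).apply(l)+[.6445,-.0134,0]
I=lambda w:R.from_euler('z',-.109).apply(np.array(w)-[.6445,-.0134,0])*1e3
g=cv2.cvtColor(c['image'],cv2.COLOR_RGB2GRAY).astype(int)
for r in (30,50,70,90,110,130): print(r,g[r,160:206])
print(np.round([ (I(atz(c,(188,r),.029))) for r in (70,100,130)],1))
print('end row 143 fence y',I(atz(c,(184,143),.029)))
g=cv2.cvtColor(f['image'],cv2.COLOR_RGB2GRAY).astype(int)
for r in (100,115,130): print(r,g[r,10:64:1], proj(f,[T((.03,.06,.029)),T((.042,.06,.029))]).round(1).tolist())
"

```

```text
timerbase [0.741 0.265 0.   ]
timertop [0.737 0.265 0.037]
loafFR [0.395 0.287 0.064]
loafBR [0.618 0.294 0.064]
trayR [ 0.826 -0.032  0.05 ]
30 [113 117 130 147 157 158 163 160 160 160 162 158 154 157 156 161 162 163
 160 149 138 135 134 135 132 129 129 120 125 142 145 150 151 153 153 155
 153 151 154 151 152 148 149 147 145 146]
50 [118 119 120 119 130 150 158 164 163 163 164 160 157 160 160 159 159 164
 164 160 160 161 158 143 134 132 136 127 112 123 140 152 152 151 149 150
 151 153 156 154 153 149 147 145 146 144]
70 [115 115 118 113 117 153 203 216 217 216 218 218 219 217 214 214 212 211
 211 214 213 215 214 209 211 208 209 187 176 162 206 201 198 196 195 196
 197 195 197 198 195 167 165 162 161 156]
90 [183 179 168 159 160 162 163 182 211 216 215 216 219 220 218 216 214 213
 212 209 216 217 214 213 213 190 185 185 183 186 167 185 197 197 196 195
 195 196 197 198 198 197 196 192 195 189]
110 [164 159 163 159 163 162 159 158 161 181 200 216 218 210 177 138 110 104
 105 103 102 101  98  92  82  98 136 164 198 184 140 137 157 197 198 198
 196 196 195 198 197 201 198 195 192 190]
13
[... 367 characters left out ...]
 135 129 122
 117 118 119 119 115 110 104  96  88  81  80  81  83  79  82  88  93 102
  97 104 101  97 100 102 103 104 100 103 101 101 103  97  98 102 104 100] [[37.1, 124.1], [24.5, 124.2]]
115 [164 161 159 158 158 154 159 158 159 159 160 156 159 159 162 171 185 194
 199 200 197 195 193 195 192 191 177 157 132 112 102  98 101  95  94  93
  97 110 116 121 119 117 115 120 120 117 116 112 113 109 103 103 113 126] [[37.1, 124.1], [24.5, 124.2]]
130 [160 160 163 160 160 159 159 159 157 160 156 156 160 159 158 162 160 159
 150 132 106  92  92  92  83  76  79  94 113 122 131 131 114 104  99  99
  95  94  93  96 105 114 115 120 118 113 119 120 119 116 122 118 118 119] [[37.1, 124.1], [24.5, 124.2]]
```

carry_out:
  plan:
    - {"dx": 0,"dy": 1,"dz": 0,"twist": 0,"fingers": 1}
    - {"dx": 0,"dy": 2,"dz": 0,"twist": 0,"fingers": 0}
    - {"dx": 0,"dy": 2,"dz": 0,"twist": 0,"fingers": -1}
    - {"dx": 0,"dy": 2,"dz": 0,"twist": 0,"fingers": -1}
    - {"dx": 0,"dy": 2,"dz": 0,"twist": 0,"fingers": -1}

```text
clock: 18.5
eef_pos: [0.6296, 0.117, 0.0171]
tool_rot: [0.744, -0.667, -0.003, -0.031]
ft_force: [-0.2, -0.0, -0.3]
grip_width: 0.0853
grasp_force: 0.0
```

```bash
cat > meas.py <<'E'
from h import *;import sys
c=snap(sys.argv[1])
I=lambda w:R.from_euler('z',-.109).apply(np.array(w)-[.6445,-.0134,0])*1e3
T=lambda l:R.from_euler('z',.109).apply(l)+[.6445,-.0134,0]
im=cv2.cvtColor(c['image'],cv2.COLOR_RGB2HSV);S=im[:,:,1].astype(int);g=im[:,:,2].astype(int)
u,v=np.round(proj(c,T((-.0025,.1,.035)))[0]).astype(int);print('exp stud',u,v)
w=S[v-18:v+19,u-18:u+19]>132;ys,xs=np.nonzero(w);cu=(xs.mean()+u-18,ys.mean()+v-18)
print('stud',np.round(cu,1),w.sum(),I(atz(c,cu,.035)).round(2))
p=proj(c,T((.036,.075,.029)))[0].round().astype(int)
for col in (p[0]-2,p[0]+2):
    q=g[p[1]-8:p[1]+9,col];print('fence end',col,p[1]-8,q)
for x in(-.07,-.09):
    p=proj(c,T((x,.115,.018)))[0].round().astype(int);print('plate',p[0],p[1]-8,g[p[1]-8:p[1]+9,p[0]])
def y(col,row,z):print(col,row,I(atz(c,(col,row),z)).round(2))
for r in (80,110,140,170,200,230):
    b=np.nonzero(S[r,120:400]>85)[0]+120
    print(r,(I(atz(c,(b.min(),r),.033))).round(1)[:2],(I(atz(c,(b.max()+1,r),.033))).round(1)[:2])
E
python3 meas.py J1
```

```text
18.55 [0.6294 0.1169 0.0171] [ 0.7441 -0.6673 -0.0031 -0.0305] [-0.3 -0.8  0.5]
exp stud 265 197
stud [264.9 198.4] 326 [ -2.23 100.77  35.  ]
fence end 184 135 [198 193 191 190 190 194 185 167 143 145 152 153 153 154 151 151 152]
fence end 188 135 [193 184 180 182 182 181 175 160 135 142 150 154 152 151 153 149 154]
plate 389 206 [173 176 175 175 176 172 155 146 220 240 239 240 240 240 241 240 241]
plate 425 207 [172 174 172 174 176 163 146 178 241 240 240 240 239 239 239 240 239]
80 [26.7 47.5] [-32.6  47.8]
110 [27.1 60. ] [-32.3  60. ]
140 [27.1 73.3] [-32.5  73. ]
170 [27.1 87.5] [-32.2  87. ]
200 [ 27.  102.7] [-31.9 101.9]
230 [ 27.  119.1] [-32.1 117.9]
```

```bash
python3 -c "
from h import *
c=load('J1')
I=lambda w:R.from_euler('z',-.109).apply(np.array(w)-[.6445,-.0134,0])*1e3
for n,u,z in (('fence',(184,142.3),.029),('fence',(188,142.2),.029),('plate',(389,212.5),.018),('plate',(389,214),.018),('plate',(425,212),.018),('plate',(425,213.8),.018)): print(n,I(atz(c,u,z)).round(2))
g=cv2.cvtColor(c['image'],cv2.COLOR_RGB2GRAY).astype(int)
# catches: left block top, outer y=46
T=lambda l:R.from_euler('z',.109).apply(l)+[.6445,-.0134,0]
for x in(-.100,-.095):
  p=proj(c,T((x,.046,.041)))[0].round().astype(int);print('catch',p,g[p[1]-10:p[1]+10,p[0]])
"

```

```text
fence [36.94 74.85 29.  ]
fence [34.98 74.8  29.  ]
plate [-70.05 113.9   18.  ]
plate [-70.18 114.78  18.  ]
plate [-89.48 113.32  18.  ]
plate [-89.68 114.38  18.  ]Traceback (most recent call last):
  File "<string>", line 10, in <module>
    p=proj(c,T((x,.046,.041)))[0].round().astype(int);print('catch',p,g[p[1]-10:p[1]+10,p[0]])
                                                                      ~^^^^^^^^^^^^^^^^^^^^^^
IndexError: index 515 is out of bounds for axis 1 with size 512
```

carry_out:
  plan:
    - {"dx": 0,"dy": 0.5,"dz": 0,"twist": 0,"fingers": -1}
    - {"dx": 0,"dy": 0.5,"dz": 0,"twist": 0,"fingers": 1}
    - {"dx": 0,"dy": 0.5,"dz": 0,"twist": 0,"fingers": 1}
    - {"dx": 0,"dy": 0.5,"dz": 0,"twist": 0,"fingers": 1}
    - {"dx": 0,"dy": 0.5,"dz": 0,"twist": 0,"fingers": 1}

```text
clock: 18.97
eef_pos: [0.6274, 0.1166, 0.0171]
tool_rot: [0.744, -0.668, -0.004, -0.029]
ft_force: [-2.6, 0.2, 5.1]
grip_width: 0.0583
grasp_force: 65.9
```

carry_out:
  plan:
    - {"dx": 0.5,"dy": 0,"dz": 0,"twist": 0,"fingers": 1}
    - {"dx": 1,"dy": 0,"dz": 0,"twist": 0,"fingers": 1}
    - {"dx": 1.5,"dy": 0,"dz": 0,"twist": 0,"fingers": 1}
    - {"dx": 1.5,"dy": 0,"dz": 0,"twist": 0,"fingers": 1}
    - {"dx": 1.5,"dy": 0,"dz": 0,"twist": 0,"fingers": 1}

```text
clock: 19.38
eef_pos: [0.6274, 0.1165, 0.0172]
tool_rot: [0.744, -0.667, -0.005, -0.03]
ft_force: [-3.7, 3.1, 6.1]
grip_width: 0.0586
grasp_force: 66.0
```

```bash
python3 meas.py J2
```

```text
19.4333 [0.6274 0.1165 0.0171] [ 0.7442 -0.6673 -0.0049 -0.0302] [-3.4  3.1  5.5]
exp stud 261 197
stud [259.6 198.7] 326 [ -1.79 100.63  35.  ]
fence end 179 135 [202 202 203 200 204 203 202 192 165 141 151 164 164 159 161 161 164]
fence end 183 135 [213 201 193 194 191 192 195 182 162 129 148 158 160 160 164 161 160]
plate 384 207 [187 187 185 184 185 170 155 200 244 244 243 244 243 244 244 219 206]
plate 421 207 [187 186 187 186 187 173 161 189 245 244 244 244 244 244 243 244 243]
80 [26.7 47.2] [-32.6  47.5]
110 [26.7 59.7] [-32.3  59.7]
140 [27.2 73. ] [-31.9  72.8]
170 [27.3 87.2] [-32.   86.7]
200 [ 27.4 102.4] [-31.6 101.6]
230 [ 28.5 118.8] [-31.2 117.7]
```

carry_out:
  plan:
    - {"dx": 0,"dy": 0.5,"dz": -2,"twist": 0,"fingers": 1}
    - {"dx": 0.5,"dy": 0.5,"dz": -2,"twist": 0,"fingers": 1}
    - {"dx": 1,"dy": 0.5,"dz": -2,"twist": 0,"fingers": 1}
    - {"dx": 1,"dy": 0.5,"dz": -2,"twist": 0,"fingers": 1}
    - {"dx": 1,"dy": 0.5,"dz": -2,"twist": 0,"fingers": 1}

```text
clock: 19.85
eef_pos: [0.6273, 0.1135, 0.0178]
tool_rot: [0.744, -0.668, -0.004, -0.029]
ft_force: [-0.4, -0.2, -1.1]
grip_width: 0.0584
grasp_force: 65.0
```

```bash
python3 meas.py J3
```

```text
19.9 [0.6273 0.1135 0.0179] [ 0.7439 -0.6677 -0.0038 -0.0291] [-0.   0.4 -2.2]
exp stud 260 203
stud [259.6 198.4] 325 [-2.26 97.83 35.  ]
fence end 180 141 [203 204 208 204 205 208 207 194 166 139 148 163 162 165 162 164 163]
fence end 184 141 [196 194 195 195 195 195 195 183 159 133 152 163 165 161 163 161 164]
plate 382 211 [189 188 187 187 191 174 161 211 246 220 211 208 210 208 209 210 210]
plate 418 211 [188 191 186 187 187 183 167 168 248 245 244 244 244 244 245 245 214]
80 [26.4 44.2] [-32.9  44.5]
110 [26.5 56.7] [-33.   56.8]
140 [27.  70.1] [-32.6  70. ]
170 [27.  84.4] [-32.7  84. ]
200 [27.1 99.7] [-32.3  99. ]
230 [ 27.7 116.2] [-31.8 115.2]
```

carry_out:
  plan:
    - {"dx": -0.5,"dy": 0,"dz": 0,"twist": 0,"fingers": 1}
    - {"dx": -1,"dy": 0,"dz": 0,"twist": 0,"fingers": 1}
    - {"dx": -1.5,"dy": 0,"dz": 0,"twist": 0,"fingers": 1}
    - {"dx": -1.9,"dy": 0,"dz": 0,"twist": 0,"fingers": 1}
    - {"dx": -1.9,"dy": 0,"dz": 0,"twist": 0,"fingers": 1}

```text
clock: 20.32
eef_pos: [0.6271, 0.1159, 0.0184]
tool_rot: [0.744, -0.667, -0.004, -0.029]
ft_force: [-0.9, 0.9, -1.1]
grip_width: 0.0586
grasp_force: 65.0
```

```bash
python3 meas.py J4
```

```text
20.3667 [0.6271 0.1159 0.0184] [ 0.744  -0.6675 -0.0039 -0.0294] [ 0.   0.5 -2. ]
exp stud 260 198
stud [259.5 198.4] 321 [ -2.1 100.4  35. ]
fence end 180 136 [207 205 204 204 205 203 207 190 165 146 152 162 160 158 163 162 161]
fence end 184 136 [215 200 190 190 193 193 195 183 160 132 152 158 162 159 161 162 162]
plate 383 207 [186 188 187 188 182 173 155 160 214 241 243 243 243 243 243 217 207]
plate 419 207 [186 186 185 187 189 175 163 184 245 245 243 244 244 243 243 244 243]
80 [26.7 46.5] [-32.9  46.8]
110 [26.7 59.2] [-33.   59.2]
140 [27.2 72.6] [-32.6  72.4]
170 [27.3 86.9] [-32.2  86.5]
200 [ 27.3 102.3] [-32.3 101.6]
230 [ 28.5 118.9] [-31.9 117.8]
```

carry_out:
  plan:
    - {"dx": 0.5,"dy": 0,"dz": 0,"twist": 0,"fingers": 1}
    - {"dx": 0.5,"dy": -1,"dz": 0,"twist": 0,"fingers": 1}
    - {"dx": 0.5,"dy": -1.5,"dz": 1,"twist": 0,"fingers": 1}
    - {"dx": 0.5,"dy": -1.5,"dz": 1,"twist": 0,"fingers": 1}
    - {"dx": 0.5,"dy": -1.5,"dz": 1,"twist": 0,"fingers": 1}

```text
clock: 20.78
eef_pos: [0.6276, 0.1153, 0.0172]
tool_rot: [0.744, -0.668, -0.004, -0.029]
ft_force: [-5.6, -0.5, 1.1]
grip_width: 0.0583
grasp_force: 65.7
```

carry_out:
  plan:
    - {"dx": 0,"dy": 0,"dz": 0,"twist": 0,"fingers": 0}
    - {"dx": 0,"dy": 0,"dz": 0,"twist": 0,"fingers": -1}
    - {"dx": 0,"dy": 0,"dz": 0,"twist": 0,"fingers": -1}
    - {"dx": 0,"dy": 0,"dz": 0,"twist": 0,"fingers": -1}
    - {"dx": 0,"dy": 0,"dz": 0,"twist": 0,"fingers": -1}

```text
clock: 21.2
eef_pos: [0.6299, 0.1156, 0.018]
tool_rot: [0.744, -0.667, -0.003, -0.03]
ft_force: [0.5, 0.2, 0.1]
grip_width: 0.0848
grasp_force: 0.0
```

```bash
python3 meas.py J5
```

```text
21.25 [0.6296 0.1156 0.0179] [ 0.744  -0.6675 -0.0031 -0.03  ] [-0.1 -0.5  0.4]
exp stud 266 199
stud [264.6 198.1] 319 [-1.88 99.48 35.  ]
fence end 185 137 [199 196 192 192 193 193 193 184 165 137 146 152 152 153 152 154 154]
fence end 189 137 [202 192 183 184 183 181 185 172 154 134 141 154 152 150 151 155 151]
plate 388 208 [176 179 177 177 178 171 152 173 240 241 240 240 240 241 240 240 240]
plate 424 209 [178 176 173 176 177 159 147 206 242 241 240 241 240 241 241 241 203]
80 [26.7 45.9] [-32.7  46.2]
110 [26.6 58.5] [-32.4  58.6]
140 [27.  71.9] [-32.1  71.7]
170 [27.  86.2] [-32.2  85.7]
200 [ 27.4 101.5] [-31.9 100.8]
230 [ 27.4 118. ] [-31.1 116.9]
```

```bash
python3 -c "
from h import *
c=load('J5');I=lambda w:R.from_euler('z',-.109).apply(np.array(w)-[.6445,-.0134,0])*1e3
im=cv2.GaussianBlur(c['image'],(3,3),0);hsv=cv2.cvtColor(im,cv2.COLOR_RGB2HSV);S=hsv[:,:,1].astype(float);g=hsv[:,:,2].astype(float)
def cross(a,t,up=True):
    i=np.nonzero((a[:-1]<t)&(a[1:]>=t) if up else (a[:-1]>=t)&(a[1:]<t))[0]
    return [k+(t-a[k])/(a[k+1]-a[k]) for k in i]
B=[];F=[];Fr=[]
for r in range(10,190,6):
    x=cross(S[r,150:300],60);x2=cross(S[r,300:420],60,False)
    if x: B.append(I(atz(c,(150.5+x[0],r),.033))[:2])
    if x2: F.append(I(atz(c,(300.5+x2[-1],r),.033))[:2])
for n,A in(('back',B),('front',F)):
    A=np.array(A);p=np.polyfit(A[:,1],A[:,0],1);res=A[:,0]-np.polyval(p,A[:,1]);k=abs(res)<.6;p=np.polyfit(A[k,1],A[k,0],1);print(n,'slope deg',np.degrees(p[0]),'x@0',p[1],len(A),k.sum(),A[:,1].min())
for r in range(66,140,6): print(r,g[r,155:196:1].astype(int))
"

```

```text
back slope deg 1.0393005844193095 x@0 25.909568748471965 30 30 19.200405960211732
front slope deg 0.9441450673086847 x@0 -33.601057967771716 30 30 20.02304173088319
66 [117 110 102  94  89  86  85  88 102 115 116 111 110 111 111 111 111 111
 116 128 143 151 154 156 156 155 154 152 150 150 151 152 154 155 155 154
 154 152 151 150 150]
72 [122 113 105  99  92  87  85  83  90 109 122 119 113 110 110 111 110 111
 135 179 203 206 207 209 210 210 208 204 202 201 202 204 206 207 206 204
 202 201 200 193 181]
78 [103  97  91  87  86  86  85  85  95 114 127 129 124 116 111 110 111 111
 117 146 185 204 206 207 210 211 210 207 204 203 202 202 204 206 206 205
 204 203 201 199 193]
84 [129 129 129 129 130 131 130 129 129 130 130 130 130 126 121 121 118 113
 114 132 171 200 207 209 210 212 211 208 205 203 202 202 204 207 207 206
 204 203 202 200 198]
90 [172 174 175 176 175 173 173 175 175 174 174 174 173 171 165 157 152 152
 152 155 169 192 206 208 209 211 212 211 207 205 203 203 204 204 205 206
 206 204 203 202 200]
96 [172 172 172 173 172 172 172 172 172 173 172 172 172 172 173 168 159 153
 153
[... 594 characters left out ...]
 88  89 111]
120 [155 155 155 156 156 157 156 155 156 156 156 156 157 157 156 157 157 156
 155 155 156 155 158 169 171 142 110  99  98  99 101 102 101 100  99 101
 101  99  98  95  86]
126 [154 155 156 157 156 156 155 155 156 156 155 154 153 153 153 153 152 153
 152 151 152 152 153 166 190 205 205 193 167 134 112 103  99  98  97  96
  97  95  93 102 124]
132 [152 153 154 155 155 155 155 155 155 154 153 153 153 153 153 153 152 152
 152 151 149 149 148 153 170 193 203 205 208 211 213 211 206 204 203 204
 205 206 207 207 206]
138 [153 152 153 154 155 155 154 154 155 154 154 153 153 153 153 152 152 152
 152 153 152 151 151 153 164 180 188 187 188 190 195 197 196 193 194 198
 202 203 204 204 203]
```

```bash
python3 -c "
from h import *
c=load('J5');I=lambda w:R.from_euler('z',-.109).apply(np.array(w)-[.6445,-.0134,0])*1e3
A=np.array([I(atz(c,(u+.5,r),.029))[:2] for r,u in ((72,174),(78,174.9),(84,175.3),(90,175.5),(96,175.8),(102,176.6),(108,177),(114,177.7),(126,178.6),(132,179.4),(138,180))])
p=np.polyfit(A[:,1],A[:,0],1);print('fence back slope',np.degrees(p[0]),'x@0',p[1],np.round(A[:,0],1))
P=[];Q=[]
hsv=cv2.cvtColor(c['image'],cv2.COLOR_RGB2HSV);g=hsv[:,:,2].astype(int)
for col in (360,380,400,420,440,460,480):
    s=g[203:225,col];k=np.argmax(np.diff(s));P.append(I(atz(c,(col,203+k+.7),.018))[:2])
print(np.round(P,2))
P=np.array(P);print('plate left edge slope deg',np.degrees(np.polyfit(P[:,0],P[:,1],1)[0]))
"

```

```text
fence back slope -0.02678210360893076 x@0 39.04263767017222 [39.  38.9 38.9 39.1 39.2 39.  39.1 39.  39.1 39.  38.9]
[[ -54.66  114.97]
 [ -65.65  114.81]
 [ -76.61  114.65]
 [ -87.55  114.5 ]
 [ -98.47  114.35]
 [-109.51  114.8 ]
 [-120.44  114.66]]
plate left edge slope deg 0.23376613406934224
```

carry_out:
  plan:
    - {"dx": 0,"dy": 2,"dz": 0,"twist": 0,"fingers": -1}
    - {"dx": 0,"dy": 2,"dz": 0,"twist": 0,"fingers": 1}
    - {"dx": 0,"dy": 2,"dz": 0,"twist": 0,"fingers": 1}
    - {"dx": 0,"dy": 2,"dz": 0,"twist": 0,"fingers": 1}
    - {"dx": 0,"dy": 2,"dz": 0,"twist": 0,"fingers": 1}

```text
clock: 21.67
eef_pos: [0.6271, 0.1153, 0.0181]
tool_rot: [0.744, -0.668, -0.003, -0.03]
ft_force: [-1.0, 0.1, 4.2]
grip_width: 0.0584
grasp_force: 65.6
```

carry_out:
  plan:
    - {"dx": 0,"dy": 0,"dz": -1,"twist": 0,"fingers": 1}
    - {"dx": 0,"dy": 0,"dz": -2,"twist": -0.7,"fingers": 1}
    - {"dx": 0,"dy": 0,"dz": -2,"twist": -1.5,"fingers": 1}
    - {"dx": 0,"dy": 0,"dz": -2,"twist": -1.5,"fingers": 1}
    - {"dx": 0,"dy": 0,"dz": -2,"twist": -1.5,"fingers": 1}

```text
clock: 22.08
eef_pos: [0.6246, 0.1147, 0.0182]
tool_rot: [0.752, -0.658, -0.005, -0.028]
ft_force: [-4.1, 0.3, -2.3]
grip_width: 0.0584
grasp_force: 65.4
```

```bash
cat > meas2.py <<'E'
from h import *;import sys
c=snap(sys.argv[1]);I=lambda w:R.from_euler('z',-.109).apply(np.array(w)-[.6445,-.0134,0])*1e3
T=lambda l:R.from_euler('z',.109).apply(l)+[.6445,-.0134,0]
im=cv2.GaussianBlur(c['image'],(3,3),0);hsv=cv2.cvtColor(im,cv2.COLOR_RGB2HSV);S=hsv[:,:,1].astype(float);g=hsv[:,:,2].astype(float)
def cross(a,t,up=True):
    i=np.nonzero((a[:-1]<t)&(a[1:]>=t) if up else (a[:-1]>=t)&(a[1:]<t))[0]
    return [k+(t-a[k])/(a[k+1]-a[k]) for k in i]
B=[];F=[]
for r in range(10,190,6):
    x=cross(S[r,150:300],60);x2=cross(S[r,300:420],60,False)
    if x: B.append(I(atz(c,(150.5+x[0],r),.033))[:2])
    if x2: F.append(I(atz(c,(300.5+x2[-1],r),.033))[:2])
for n,A in(('back',B),('front',F)):
    A=np.array(A);p=np.polyfit(A[:,1],A[:,0],1);k=abs(A[:,0]-np.polyval(p,A[:,1]))<.6;p=np.polyfit(A[k,1],A[k,0],1);print(n,'slope deg %.2f x@0 %.2f x@70 %.2f n %d'%(np.degrees(p[0]),p[1],np.polyval(p,70),k.sum()))
u,v=np.round(proj(c,T((-.0025,.1,.035)))[0]).astype(int)
w=c['image'][v-18:v+19,u-18:u+19];w=cv2.cvtColor(w,cv2.COLOR_RGB2HSV)[:,:,1]>132;ys,xs=np.nonzero(w);print('stud',I(atz(c,(xs.mean()+u-18+.0,ys.mean()+v-18),.035)).round(2),w.sum())
p=proj(c,T((.033,.075,.029)))[0];col=int(p[0]);a=g[int(p[1])-8:int(p[1])+9,col]
i=np.argmin(np.diff(a));print('fence end y',I(atz(c,(col,int(p[1])-8+i+.5),.029)).round(2))
p=[]
for col in range(370,481,10):
    r0=int(proj(c,T((-.07,.115,.018)))[0][1]);s=g[r0-12:r0+10,col];p.append(I(atz(c,(col,r0-12+np.argmax(np.diff(s))+.5),.018))[1])
print('plate y',np.median(p).round(2),'fence back x-edge',end=' ')
q=[]
for r in (84,90,96,102,126,132):
    x0=proj(c,T((.039,.06,.029)))[0][0];s=g[r,int(x0)-10:int(x0)+10];q.append(I(atz(c,(int(x0)-10+np.argmax(np.diff(s))+1,r),.029))[0])
print(np.round(np.median(q),2))
E
python3 meas2.py K1
```

```text
22.1333 [0.6247 0.1147 0.0181] [ 0.7522 -0.6583 -0.0047 -0.0278] [-5.   0.6 -0.8]
back slope deg -0.50 x@0 26.64 x@70 26.03 n 30
front slope deg -0.62 x@0 -32.91 x@70 -33.67 n 30
stud [-3.92 99.21 35.  ] 316
fence end y [33.08 74.68 29.  ]
plate y 114.65 fence back x-edge 39.18
```

carry_out:
  plan:
    - {"dx": 0,"dy": 0,"dz": 0,"twist": 0.3,"fingers": 1}
    - {"dx": 0,"dy": -0.5,"dz": 0,"twist": 0.5,"fingers": 1}
    - {"dx": 0,"dy": -0.5,"dz": 0,"twist": 0.5,"fingers": 1}
    - {"dx": 0,"dy": -0.5,"dz": 0.5,"twist": 0.5,"fingers": 1}
    - {"dx": 0,"dy": -0.5,"dz": 0.5,"twist": 0.5,"fingers": 1}

```text
clock: 22.55
eef_pos: [0.6263, 0.1151, 0.0184]
tool_rot: [0.75, -0.661, -0.004, -0.029]
ft_force: [-6.2, 0.4, -1.6]
grip_width: 0.0582
grasp_force: 65.4
```

```bash
python3 meas2.py K2
```

```text
22.6 [0.6263 0.1151 0.0184] [ 0.7495 -0.6613 -0.0042 -0.0287] [-5.4 -0.9 -2. ]
back slope deg 0.03 x@0 27.14 x@70 27.18 n 30
front slope deg -0.13 x@0 -32.34 x@70 -32.50 n 30
stud [-2.46 99.46 35.  ] 319
fence end y [33.42 74.65 29.  ]
plate y 114.59 fence back x-edge 39.11
```

carry_out:
  plan:
    - {"dx": 0,"dy": 0.6,"dz": 0.8,"twist": 0,"fingers": 1}
    - {"dx": 0,"dy": 1.2,"dz": 1.2,"twist": 0,"fingers": 1}
    - {"dx": 0,"dy": 1.2,"dz": 1.2,"twist": 0,"fingers": 1}
    - {"dx": 0,"dy": 1.2,"dz": 1.2,"twist": 0,"fingers": 0.2}
    - {"dx": 0,"dy": 1.2,"dz": 1.2,"twist": 0,"fingers": -1}

```text
clock: 23.02
eef_pos: [0.6275, 0.1154, 0.0182]
tool_rot: [0.75, -0.66, -0.002, -0.031]
ft_force: [-0.6, 0.1, 0.6]
grip_width: 0.0686
grasp_force: 0.0
```

carry_out:
  plan:
    - {"dx": 0,"dy": 0,"dz": 0,"twist": 0,"fingers": -1}
    - {"dx": 0,"dy": 0,"dz": 0,"twist": 0,"fingers": -1}
    - {"dx": 0,"dy": 0,"dz": 0,"twist": 0,"fingers": -1}
    - {"dx": 0,"dy": 0,"dz": 0,"twist": 0,"fingers": -1}
    - {"dx": 0,"dy": 0,"dz": 0,"twist": 0,"fingers": -1}

```text
clock: 23.43
eef_pos: [0.6265, 0.1153, 0.0178]
tool_rot: [0.75, -0.661, -0.003, -0.03]
ft_force: [-0.3, 0.3, 0.9]
grip_width: 0.0854
grasp_force: 0.0
```

```bash
python3 meas2.py K3
```

```text
23.4833 [0.6263 0.1153 0.0177] [ 0.7499 -0.6609 -0.0033 -0.0296] [ 0.6  0.2 -0.1]
back slope deg 0.06 x@0 27.11 x@70 27.17 n 30
front slope deg -0.10 x@0 -32.31 x@70 -32.43 n 30
stud [-2.47 99.34 35.  ] 321
fence end y [33.01 74.76 29.  ]
plate y 114.59 fence back x-edge 39.14
```

carry_out:
  plan:
    - {"dx": 0,"dy": 0,"dz": -20,"twist": 0,"fingers": -1}
    - {"dx": 0,"dy": 0,"dz": -60,"twist": 0,"fingers": -1}
    - {"dx": 0,"dy": 0,"dz": -100,"twist": 0,"fingers": -1}
    - {"dx": 0,"dy": 0,"dz": -140,"twist": 0,"fingers": 1}
    - {"dx": 0,"dy": 0,"dz": -180,"twist": 0,"fingers": 1}

```text
clock: 23.9
eef_pos: [0.6196, 0.1063, 0.1991]
tool_rot: [0.75, -0.661, -0.004, -0.029]
ft_force: [0.2, 0.2, -0.7]
grip_width: 0.0637
grasp_force: 0.0
```

carry_out:
  plan:
    - {"dx": 0,"dy": 0,"dz": -40,"twist": 0,"fingers": 1}
    - {"dx": 0,"dy": 0,"dz": -80,"twist": 0,"fingers": 1}
    - {"dx": 0,"dy": 0,"dz": -120,"twist": 0,"fingers": 1}
    - {"dx": 0,"dy": 0,"dz": -140,"twist": 0,"fingers": 1}
    - {"dx": 0,"dy": 0,"dz": -140,"twist": 0,"fingers": 1}

```text
clock: 24.32
eef_pos: [0.6172, 0.0997, 0.3443]
tool_rot: [0.75, -0.661, 0.001, -0.034]
ft_force: [0.8, -0.3, 0.6]
grip_width: 0.0005
grasp_force: 0.0
```

```bash
python3 -c "
from h import *
go(.571,-.145,.32,-83)"
```

```text
d [237.7  77.5   9.8] twist 0.28 yaw -82.72 tilt [ 0.046   0.0504 -0.9977] j [ 0.14  0.46  0.6   1.66  0.04 -1.56] [0.6172 0.0997 0.3443]
```

carry_out:
  plan:
    - {"dx": 30,"dy": 10,"dz": 0,"twist": 0,"fingers": 1}
    - {"dx": 65,"dy": 22,"dz": 0,"twist": 0,"fingers": 1}
    - {"dx": 100,"dy": 34,"dz": 0,"twist": 0,"fingers": 1}
    - {"dx": 135,"dy": 46,"dz": 0,"twist": 0,"fingers": 1}
    - {"dx": 170,"dy": 58,"dz": 0,"twist": 0,"fingers": 1}

```text
clock: 24.73
eef_pos: [0.5784, -0.0773, 0.326]
tool_rot: [0.75, -0.661, -0.004, -0.029]
ft_force: [0.4, -0.7, 0.1]
grip_width: 0.0002
grasp_force: 0.0
```

carry_out:
  plan:
    - {"dx": 25,"dy": 8,"dz": 0,"twist": 0,"fingers": 1}
    - {"dx": 50,"dy": 14,"dz": 0,"twist": 0,"fingers": 1}
    - {"dx": 68,"dy": 19,"dz": 0,"twist": 0,"fingers": 1}
    - {"dx": 68,"dy": 19,"dz": 0,"twist": 0,"fingers": 1}
    - {"dx": 68,"dy": 19,"dz": 0,"twist": 0,"fingers": 1}

```text
clock: 25.15
eef_pos: [0.5684, -0.1467, 0.3223]
tool_rot: [0.749, -0.662, -0.004, -0.029]
ft_force: [-0.1, 0.2, 0.3]
grip_width: 0.0001
grasp_force: 0.0
```

```bash
python3 -c "
from h import *
c=snap('L1');snap('L1s','side')
T=lambda l:R.from_euler('z',.109).apply(l)+[.642,-.0134,0]
P=proj(c,[T((-.110,-.124,.269)),T((-.05,-.124,.269)),T((-.08,-.133,.26)),T((-.08,-.115,.26))]);print(P.round(1))
g=cv2.cvtColor(c['image'],cv2.COLOR_RGB2GRAY);y0,y1,x0,x1=P[:,1].min()-45,P[:,1].max()+45,P[:,0].min()-60,P[:,0].max()+60
print(y0,x0)
for r in range(max(0,int(y0)),min(384,int(y1)),6): print(r,' '.join('%3d'%v for v in g[r,max(0,int(x0)):min(512,int(x1)):6]))
go(.569,-.147,.285,-83)"
```

```text
25.2 [ 0.5687 -0.1458  0.3226] [ 0.7496 -0.6613 -0.0043 -0.0293] [-0.7  0.2 -0.6]
25.25 [ 0.5689 -0.1452  0.3229] [ 0.75   -0.6608 -0.0041 -0.0293] [0.5 0.1 0.2]
[[293.7 207.2]
 [216.1 205.2]
 [255.4 191.6]
 [255.2 212.7]]
146.5914825116361 156.06550947958956
146 158 218 231 232 224 228 217 214 217 216 215 216 215 217 216 217 216 217 216 216 225 232 232 233 232 234 233 232 232 233 232 232 232
152 165 156 168 163 163 164 223 217 216 217 216 217 218 216 215 217 216 215 217 218 216 217 226 233 232 234 233 234 232 233 234 233 212
158 121 110 106 120 118 113 118 111 137 134 130 128 123 118 113 115 104 120 118 124 130 140 146 148 157 167 175 204 233 233 233 233 233
164  68  98 107 124 127 120 121 122 124 144 142 140 140 141 137 140 140 141 136 138 137 138 137 134 138 155 145 156 186 187 232 233 234
170 107 109 106 105 124 127 122 122 123 122 160 159 143 141 140 141 143 140 139 141 139 143 136 140 138 140  77 140 186 184 233 232 232
176 105 108 103 106 124 123 122 107 104 103 106 101 106 116 140 140 140 139 140 139 137 143 138 140 138 137 143 143 156 166 234 234 235
182 105 106 103 106 104 
[... 1181 characters left out ...]
86 186 186 185 156
236  78  71  71  74  84 116 105 143  95  96 150  94 135  58  35  76 101  24 103 110  24  30 116 118 118 119 117 187 185 187 186 186 187
242  95  96  91  89  89  90  92  90  88  89 161 102 133  34  33 105 104  35  97 102  31  31 121 117 120 117 119 182 187 187 185 186 185
248  91  88  89  92  90  89  90  91  91  87 110 142 109  29  36 102 101  29  90  99  36  30  96 117 120 121 118 190 187 185 187 185 186
254  93  88  94  88  90  92  94  88  88  82  90 158 104  34  29  27 112  36 124  36  37  37  44 122 121 121 120 186 187 184 187 188 187
d [ 3.5  1.6 37.7] twist 0.28 yaw -82.72 tilt [ 0.0327  0.0494 -0.9982] j [-0.28  0.39  0.45  1.61  0.06 -1.98] [ 0.5689 -0.1452  0.3229]
```

carry_out:
  plan:
    - {"dx": 1,"dy": 0,"dz": 25,"twist": 0,"fingers": 1}
    - {"dx": 2,"dy": 0,"dz": 45,"twist": 0,"fingers": 1}
    - {"dx": 4,"dy": 0,"dz": 54,"twist": 0,"fingers": 1}
    - {"dx": 7,"dy": 0,"dz": 60,"twist": 0,"fingers": 1}
    - {"dx": 11,"dy": 0,"dz": 67,"twist": 0,"fingers": 1}

```text
clock: 25.67
eef_pos: [0.5727, -0.1527, 0.2568]
tool_rot: [0.75, -0.66, -0.003, -0.03]
ft_force: [-1.5, -1.0, 3.9]
grip_width: 0.0
grasp_force: 1.4
```

carry_out:
  plan:
    - {"dx": 2,"dy": 0,"dz": 4,"twist": 0,"fingers": 1}
    - {"dx": 4,"dy": 0,"dz": 8,"twist": 0,"fingers": 1}
    - {"dx": 7,"dy": 0,"dz": 13,"twist": 0,"fingers": 1}
    - {"dx": 7,"dy": 0,"dz": 13,"twist": 0,"fingers": 1}
    - {"dx": 7,"dy": 0,"dz": 13,"twist": 0,"fingers": 1}

```text
clock: 26.08
eef_pos: [0.5743, -0.1602, 0.2431]
tool_rot: [0.75, -0.661, -0.003, -0.03]
ft_force: [-1.2, -0.6, 3.0]
grip_width: -0.0003
grasp_force: 1.5
```

```bash
python3 -c "
from h import *
c=snap('L2')
T=lambda l:R.from_euler('z',.109).apply(l)+[.642,-.0134,0]
from workcell import bot
o=bot.get_obs();print('press frame TCP',R.from_euler('z',-.109).apply(o['eef_pos']-np.array([.642,-.0134,0])),o['ft_force'].round(1))
g=cv2.cvtColor(c['image'],cv2.COLOR_RGB2GRAY)
for a in(.4,.6):print(a,proj(c,[T((-.08,-.15*np.cos(a),.184+.15*np.sin(a)))]).round(1))
for r in range(170,260,5): print(r,' '.join('%3d'%v for v in g[r,190:330:7]))"
```

```text
26.1333 [ 0.5743 -0.16    0.2433] [ 0.7497 -0.6611 -0.003  -0.0296] [-0.5 -0.1  3.4]
press frame TCP [-0.08326701 -0.1383854   0.24329739] [-0.5 -0.1  3.4]
0.4 [[257.1 237.9]]
0.6 [[254.2 287.4]]
170 233 219 217 218 219 217 215 218 217 217 219 217 219 217 217 233 233 234 233 231
175 116 131 167 196 216 219 218 221 218 218 218 219 217 217 216 217 218 216 218 218
180 124 163 143 141 140 143 141 139 141 141 134 131 132 129 129 127 119 116 112 102
185 123 120 162 158 141 143 145 138 142 141 139 139 138 139 139 139 137 141 150 161
190 125 122 123 162 161 144 142 139 142 139 143 137 138 140 138 139 136 139 139  85
195 122 121 119 124 124 129 140 137 138 142 141 140 142 138 142 138 139 140 139  92
200  97 101 100 102 104 103 119 153 142 140 138 143 138 139 142 138 140 138 136 143
205 136 131 135 135 124 169 122 119 160 141 141 135 139 140 138 138 139 137 138 139
210 134 133 131 137 121 176 122 119 158 159 137 138 139 139 137 136 140 144 140 139
215 180 130 132 133 126 180 123 122 160 160 158 150 137 138 140 137 139 140 139 141
220 177 168 174  30  27  30  32  24  23  32  26  29  40  43  49  64  83 140 138 142
225 178 153 147  32  21  38  36  32  38 106  24 106  28  28  27  24  31 140 134 141
230 190 179 175  36  29  29  34  38  63 109  27 106  33  31  31  26  28 110 140 138
235 171 173 175  30  37  34  33  37  77 105  31  95  34  27  23  30  34 104 137 136
240 153 155 131  34  32  32  31  48  98 101  30  91  41  36  25  29  32 155 138 141
245 108 165 108  40  42  23  35  30 105 105  34 104  61  33  32  26  30 157 156 154
250 117 167 120  85 129 126  36  37  99 104  27  96  80  35 119 156 157 158 155 159
255 139 170 126  92 129 129  30  25  33 105  40  50  37  30  35 125 122 123 154 141
```

carry_out:
  plan:
    - {"dx": 3,"dy": 0,"dz": 9,"twist": 0,"fingers": 1}
    - {"dx": 6.5,"dy": 0,"dz": 18,"twist": 0,"fingers": 1}
    - {"dx": 9.5,"dy": 0,"dz": 27,"twist": 0,"fingers": 1}
    - {"dx": 12,"dy": 0,"dz": 36,"twist": 0,"fingers": 1}
    - {"dx": 13,"dy": 0,"dz": 43,"twist": 0,"fingers": 1}

```text
clock: 26.55
eef_pos: [0.5772, -0.1716, 0.1984]
tool_rot: [0.75, -0.661, -0.003, -0.029]
ft_force: [-1.9, -6.3, 6.0]
grip_width: 0.0
grasp_force: 2.9
```

carry_out:
  plan:
    - {"dx": 0.5,"dy": 0,"dz": 7,"twist": 0,"fingers": 1}
    - {"dx": 1,"dy": 0,"dz": 14,"twist": 0,"fingers": 1}
    - {"dx": 1,"dy": 0,"dz": 21,"twist": 0,"fingers": 1}
    - {"dx": 1,"dy": 0,"dz": 28,"twist": 0,"fingers": 1}
    - {"dx": 1,"dy": 0,"dz": 34,"twist": 0,"fingers": 1}

```text
clock: 26.97
eef_pos: [0.5781, -0.1707, 0.1651]
tool_rot: [0.75, -0.661, -0.003, -0.029]
ft_force: [-5.8, -4.5, 24.3]
grip_width: -0.0004
grasp_force: 13.3
```

carry_out:
  plan:
    - {"dx": 0,"dy": 0,"dz": 3,"twist": 0,"fingers": 1}
    - {"dx": 0,"dy": 0,"dz": 5,"twist": 0,"fingers": 1}
    - {"dx": 0,"dy": 0,"dz": 5,"twist": 0,"fingers": 1}
    - {"dx": 0,"dy": 0,"dz": 5,"twist": 0,"fingers": 1}
    - {"dx": 0,"dy": 0,"dz": 5,"twist": 0,"fingers": 1}

```text
clock: 27.38
eef_pos: [0.5783, -0.1707, 0.1651]
tool_rot: [0.75, -0.661, -0.001, -0.03]
ft_force: [-10.1, -2.1, 25.0]
grip_width: 0.0001
grasp_force: 12.7
```

carry_out:
  plan:
    - {"dx": -1,"dy": 0,"dz": -10,"twist": 0,"fingers": 1}
    - {"dx": -1.5,"dy": 0,"dz": -20,"twist": 0,"fingers": 1}
    - {"dx": -2,"dy": 0,"dz": -30,"twist": 0,"fingers": 1}
    - {"dx": -2,"dy": 0,"dz": -39,"twist": 0,"fingers": 1}
    - {"dx": -5,"dy": 0,"dz": -48,"twist": 0,"fingers": 1}

```text
clock: 27.8
eef_pos: [0.5766, -0.1668, 0.2088]
tool_rot: [0.75, -0.661, -0.004, -0.03]
ft_force: [2.6, -0.7, 2.6]
grip_width: -0.0
grasp_force: 1.5
```

carry_out:
  plan:
    - {"dx": -2,"dy": 0,"dz": -9,"twist": 0,"fingers": 1}
    - {"dx": -5,"dy": 0,"dz": -18,"twist": 0,"fingers": 1}
    - {"dx": -8,"dy": 0,"dz": -27,"twist": 0,"fingers": 1}
    - {"dx": -12,"dy": 0,"dz": -36,"twist": 0,"fingers": 1}
    - {"dx": -16,"dy": 0,"dz": -44,"twist": 0,"fingers": 1}

```text
clock: 28.22
eef_pos: [0.5723, -0.1527, 0.2539]
tool_rot: [0.75, -0.661, -0.004, -0.029]
ft_force: [0.4, 1.4, 2.9]
grip_width: -0.0001
grasp_force: 0.9
```

carry_out:
  plan:
    - {"dx": -4,"dy": 0,"dz": -9,"twist": 0,"fingers": 1}
    - {"dx": -8,"dy": 0,"dz": -18,"twist": 0,"fingers": 1}
    - {"dx": -10,"dy": 0,"dz": -35,"twist": 0,"fingers": 1}
    - {"dx": -10,"dy": 0,"dz": -60,"twist": 0,"fingers": 1}
    - {"dx": -10,"dy": 0,"dz": -85,"twist": 0,"fingers": 1}

```text
clock: 28.63
eef_pos: [0.5675, -0.1473, 0.3385]
tool_rot: [0.75, -0.661, -0.005, -0.028]
ft_force: [0.1, -0.8, 0.4]
grip_width: -0.0001
grasp_force: 0.0
```

```bash
python3 -c "
from h import *
c=snap('M1');snap('M1s','side');
T=lambda l:R.from_euler('z',.109).apply(l)+[.642,-.0134,0]
P=proj(c,[T((-.110,-.124,.269)),T((-.05,-.124,.269)),T((-.08,-.133,.26)),T((-.08,-.115,.26))]);print(P.round(1))
g=cv2.cvtColor(c['image'],cv2.COLOR_RGB2GRAY);r,u=int(P[0][1]),int(P[2][0])
print(g[r,int(P[1][0])-20:int(P[0][0])+20:4]);print(r-30,g[r-30:r+30:3,u])
# side camera change around stud
from cv2 import absdiff
a=load('H1b')['image'];b=load('M1s')['image'];s=load('M1s')
print('stud side px',proj(s,[T((0,0,.042)),T((0,0,.035)),T((0,0,.056)),T((0,-.03,.033))]).round(1))
go(.50,-.05,.40,-83)"
```

```text
28.6833 [ 0.5691 -0.1481  0.3448] [ 7.498e-01 -6.610e-01 -3.000e-04 -3.040e-02] [-0.4  0.6  3.5]
28.7333 [ 0.5696 -0.1482  0.3433] [ 0.7497 -0.661   0.     -0.0306] [ 0.4 -0.7  1.3]
[[290.6 200.8]
 [218.4 198.8]
 [255.1 186.4]
 [254.8 206.2]]
[177 173 164 188 183 164  36  40  39  34  40  37  27  32  39  37  29  36
  31  31  35  32  42  69 101 109 137 137]
170 [142 140 139 141 139 157  68  33  32  41  31  40  28 153 162 160 130 122
 110 105]
stud side px [[276.4 221.2]
 [276.3 223. ]
 [276.5 217.6]
 [284.9 224.4]]
d [-108.4   54.2  -54.9] twist 0.25 yaw -82.75 tilt [ 0.0405  0.0458 -0.9981] j [-0.28  0.39  0.51  1.66  0.06 -1.98] [ 0.5696 -0.1482  0.3433]
```

```bash
python3 -c "
from h import *
s0=load('H1b');s=load('M1s');e=snap('M1e','scene')
for n,c in(('before',s0),('after',s)):
    h=cv2.cvtColor(c['image'],cv2.COLOR_RGB2HSV)
    print(n)
    for r in range(213,230): print(r,' '.join('%3d/%3d'%(h[r,x,1],h[r,x,2]) for x in range(268,288,2)))
T=lambda l:R.from_euler('z',.109).apply(l)+[.642,-.0134,0]
h=cv2.cvtColor(e['image'],cv2.COLOR_RGB2HSV);a=load('F1s')['image'];ha=cv2.cvtColor(a,cv2.COLOR_RGB2HSV)
C=proj(e,[T((x,y,.033)) for x,y in((.03,.21),(-.03,.21),(-.03,-.08))]);print(C.round(1))
m=((h[:,:,0]>8)&(h[:,:,0]<22)&(h[:,:,1]>85)).astype(np.uint8);u0,v0=int(C[:,0].min())-15,int(C[:,1].min())-12
for r in range(v0,int(C[:,1].max())+12): print(r,u0,''.join('#' if x else '.' for x in m[r,u0:int(C[:,0].max())+20]))
"
```

```text
28.7833 [ 0.5692 -0.148   0.3409] [ 0.7497 -0.6611 -0.0014 -0.03  ] [-0.3  0.9 -0.6]
before
213  18/ 57  21/ 36  12/ 62  21/ 49  20/ 39  24/ 42  18/ 58  16/ 64  16/ 64  16/ 64
214  15/ 67  14/ 71  16/ 65  10/ 73  19/ 68  14/ 73  12/ 63  16/ 63  12/ 62  20/ 65
215  13/100  14/ 90  15/ 67  18/ 72  19/ 82  15/ 87  16/ 62  16/ 64  16/ 63  12/ 64
216  18/113  18/ 71  14/ 72  15/ 69  13/ 80   9/ 83   9/ 59  16/ 62  16/ 63  19/ 67
217  23/ 89  24/ 75  19/ 80  18/ 71  19/ 82  12/ 82  14/ 55  17/ 59  17/ 60  13/ 77
218  39/ 92  20/ 90   9/ 85  15/ 83  17/ 77  23/ 78  17/ 59  17/ 61  21/ 61  15/ 83
219 114/125 113/111  84/ 79  49/ 78  33/ 69  31/ 66  12/ 65   8/ 66  28/ 64  25/ 72
220 154/111 150/114 154/ 88 154/ 88 153/ 90 135/ 83 108/ 73  73/ 70  94/ 87  79/ 97
221 151/113 153/110 151/ 86 149/ 87 200/ 98 154/ 91 151/ 88 157/ 96 150/138 136/146
222 149/115 150/ 97 148/ 88 149/ 89 202/101 152/ 89 149/ 87 148/126 150/131 150/136
223 146/105 149/ 84 144/ 85 149/ 84 186/ 93 150/ 85 149/ 82 150/138 148/133 147/134
224 147/ 83 147/ 78 147/ 80 148/ 79 170/ 84 144/ 78 151/ 91 151/137 149/135 149/137

[... 7023 characters left out ...]
...............................................................
237 203 ..................................................................................
238 203 ..................................................................................
239 203 ..................................................................................
240 203 ..................................................................................
241 203 ............#.....................................................................
242 203 ..................................................................................
243 203 ..................................................................................
```

```bash
python3 -c "
from workcell import job_done
print(job_done())"
```

```text
the job is handed in; nothing more can be done
None
```

The job is handed in: the nest lies flat on the bench off the press, the board is flush against the back fence, the stud measured about 0.3 mm off the ram's centre line before the press and reads fully home, the lever is back at rest, and the gripper ended about 7 cm clear above the lever; the judge returned no verdict, and I did not re-measure the bystanders at the end.

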